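Gauge the edge lipping offcut in the bench micrometer

ROBOT

A 6-joint arm with a two-finger parallel gripper is mounted at the origin on the work surface. World frame = base frame: x ahead of the robot, y to its left, z up, the work surface at z = 0. Lengths are in m, angles in rad, forces in N, time in s.
With the tool pointing down it reaches from about 0.275 to 0.725 m from the base axis. Payload 15.9 kg.
Tool frame: the origin (TCP) lies at the very end of the fingers, on their centre line; the grasp point (between the pads) lies 19 mm behind it (pinch_z is the distance from the TCP to the grasp point, in m); z points along the fingers, y is the direction in which the jaws open and shut (so a half turn about z gives the same grasp; the last joint's range is limited). The gripper opens to 85 mm and grips with 20 to 120 N. Pads are 22 mm wide; open, the fingers measure 114 mm over their backs; the gripper's body (76 mm by 85 mm) begins 54 mm behind the grasp point. The pads swing forward as they close: fully open they stand 13 mm farther back than shut.
Start: joints at [1.104, 0.213, -0.034, 1.323, 0, 1.571], TCP at [0.225, 0.446, 0.199] pointing down, gripper open.
Joint ranges: [-2.98, 2.98], [-0.74, 1.72], [-1.14, 1.35], [-2.1, 2.04], [-1.57, 1.44], [-3.14, 3.14]. Speed limits (rad/s): [1.89, 1.89, 2.39, 2.57, 3.14, 3.14].

INTERFACE

Orientations are given as [roll, pitch, yaw] about the fixed x, y, z axes, in that order (R = Rz(yaw) Ry(pitch) Rx(roll)).
In Python, from workcell import state, get_image, hand_in, pinch_z gives the robot as it stands. The module is installed in compiled form; this text tells all that it offers.
- The arm moves only by the tool jog_arm, never from a script. Its argument "deltas" is a list of rows, each an object of numbers: "x", "y", "z": the shift along the tool's x, y, z in mm; "wx", "wy", "wz": the turn, a rotation vector about the tool's x, y, z in rad; "gripper": the finger opening in mm, from 0 to 85.4. A call has 1 to 20 rows; each row shifts and turns the pose as measured when the row begins, along the tool's axes as they then stand; what a row does not reach is not made up. A row lasts 1/10 s, in which the tool goes at most 50 mm and 8.59 degrees, less where a joint would pass 70% of its speed; a pose out of reach is approached as far as the arm can. A call is refused whole if a number of a shift passes 50 or a number of a turn 0.15, either way. A call with a gripper value outside its range is refused whole. The fingers move at their own pace and stop on an object; "squeeze" is the grip in N (left out, the last holds). Time passes only in rows, so rows that do not move let the fingers close. It gives the time, the measured TCP pose, the force and the opening at its end, in the units of the state.
- state(): the state, without advancing time (a new reading comes with each control period).
- get_image(name): name is "scene" or "top"; returns a dict with "frame" (480x640x3 uint8, blue, green, red), "fx", "fy", "cx", "cy" (pixels), "distortion" ([k1, k2, p1, p2, k3] as OpenCV has them; the pictures are not rectified), "R" (3x3) and "t" (3): a world point X has camera coordinates R X + t. Camera axes: x right, y down, z forward; pixel columns grow to the right and rows downward; lengths in m; the calibration is good to about 2 mm. A picture is of the moment at which its call begins. There is no depth.
- hand_in(): hands the job in, once; it reports no verdict.
The state is a dict: "clock": time; "joint_pos": joint angles; "qd": joint speeds; "tau": joint torques, N m; "ee_pos": TCP position; "tcp_rot": TCP orientation; "force": force on the tool from outside, world axes, zero at the start; "moment": the same for the moment, N m; "grip_width": finger opening in m.
Only numpy, scipy, OpenCV 4.12 (cv2) and the standard library are available. Lean on these libraries where they do the work, as an engineer would, in place of code of your own. Each camera call takes 0.05 s, during which the arm holds its last target.

TASK

The chipped shelf edge is to get a new lipping, so gauge this offcut: lay the long wooden strip flat on the table of the bench micrometer and slide it in, square, under the spindle until its end butts against the column. Then close the micrometer by the ratchet cap at the very top (clockwise from above), letting the cap ride down freely without pushing or pulling on it, until the ratchet slips with the spindle snug on the strip at the ratchet's own gentle measuring force (11 N, give or take 3; much more would dent the wood). Let go and leave the strip clamped for reading; disturb nothing else.

Things in the scene. Friction and masses are not known exactly. Their poses are not given: they have to be found in the camera images.
- strip: Straight brown hardwood lipping offcut, 160 x 22 x 6 thick (mm), about 20 g, flat and loose on the shelf (the other wooden offcut is a 75 mm L-shaped corner piece). Origin: centre of its underside; x along its length, z up. Either end or face will do. Hold it within 30 mm of the end that stays outside, to keep the gripper clear of the micrometer.
- mic: Upright bench micrometer, grey cast iron, fixed. Origin: on the shelf, exactly under the vertical spindle axis; z up; x from the axis towards the column: the throat is open to -x and the strip goes in along +x. Base from x = -62 to +85 mm, 80 wide, 28 high. Arm over the throat: 32 wide, from x = -17, underside 80 and top 116 above the shelf.
- anvil (a point): Top of the micrometer's lapped metal work table, on the spindle axis, 40 mm above the shelf; axes as the mic's. The table is 60 wide and reaches 62 mm to -x and 40 mm to +x (to the column). With the strip butted home the centre of its underside lies 40 mm to -x of this point.
- column: The micrometer's upright column, 50 wide, 110 tall. Origin: centre of the lower edge of its flat front face, 40 mm to +x of the spindle axis, 28 above the shelf; axes as the mic's. This face is the stop for the strip's end.
- spindle: Steel spindle, 10 mm dia., vertical, does not turn. Origin: centre of its lower, measuring face, which starts 9.5 to 11.6 mm above the work table. It goes down 10 mm per clockwise turn (1.59 mm per rad) of the thimble above it, through a stiff screw that does not run back by itself.
- thimble: Ribbed metal sleeve, 24 dia., 44 tall, under the ratchet cap. Origin: on its axis at its lower end, 76 mm above the spindle's face. Drives the spindle solidly, without slip, so do not turn it itself. An axial push or pull on it or the cap adds to or takes from the force between spindle and strip.
- ratchet_top (a point): Centre of the top face of the ratchet cap, a dark ribbed steel cap, 18 dia., 26 tall, at the very top; the thimble begins 27.5 mm below this point. Cap, thimble and spindle rise and sink together: this point is always 147.5 mm above the spindle's face. A white line on the cap and a dark one on the thimble's top part when the ratchet slips.
- ratchet (a joint): How far the cap has slipped round on the thimble (rad), 0 at the start, growing clockwise, endless. The cap carries the thimble along up to 0.061 N m, then slips smoothly at that torque; the screw alone takes 0.045 N m and the rest gives about 11 N on the strip if the cap bears no axial load. About 10 N of upward pull makes it slip too early.
- timer: Bystander: steel egg timer with a twist dial, 62 dia., 58 tall. Origin under its centre.
- cactus: Bystander: white ceramic pot with a small green cactus, 70 dia., 113 tall. Origin under its centre.
- screwdriver: Bystander: yellow-handled screwdriver lying down, 190 long. Origin under its middle.
- tape: Bystander: cardboard-coloured roll of tape lying flat, 90 dia., 19 tall. Origin under its centre.
- jar: Bystander: small blue jar with a steel lid, 60 dia., 75 tall. Origin under its centre.
- corner_trim: Bystander: brown wooden L-shaped corner trim offcut, 75 x 22 x 22. Origin under its centre.
Not all that is in view belongs to the job. Several things look just like the strip: the one meant starts farthest to the robot's left.

How it is judged:
On the way, in this order (a step that is already met when the one before it is completed fails the run):
1. the strip lies flat on the work table under the spindle, square and butted against the column (to 4 mm) (x of strip in the frame of mic above -0.044 m and y of strip in the frame of mic between -0.005 and 0.005 m and angle between the x axis of strip and the x axis of mic, either way round below 0.1 rad and z of strip in the frame of mic below 0.0425 m), for 0.2 s.
2. the ratchet has slipped (0.3 rad or more in all) with the spindle down on the strip at 8 N or more (contact force between spindle and strip above 8 N and value of joint ratchet above 0.3 rad), for 0.1 s.
At the end, for the whole second after the job is handed in: The strip lies flat on the work table, its end within 4 mm of the column, within 5 mm of centred on the spindle axis and within 0.1 rad of square, at rest; the spindle presses on it with 8 to 14 N; the ratchet has slipped 0.3 rad or more in all; the robot has let go (all of step 1 and all of step 2 and contact force between spindle and strip below 14 N and linear speed of strip below 0.01 m/s); the robot touches nothing.
It fails at once if the spindle is forced onto the strip with more than 18 N (dented) (contact force between spindle and strip above 18 N).
It fails at once if the timer, cactus pot, screwdriver, roll of tape, jar or corner piece is shifted by more than 25 mm (distance of any of timer, cactus, screwdriver, tape, jar, corner_trim from where it was at the start of the episode above 0.025 m).
It also fails if it takes over 72 s, if anything falls off the work surface, if the arm or the gripper's body presses on something with over 40 N, if the wrist force passes 120 N, or if a joint passes its speed limit or range.

## Working session

There is one attempt and no reset: what is moved stays moved. The work goes in short steps, Python scripts to look and compute and a tool call to move; the robot and the scene stay as the last step left them, time stands still between calls to the robot, and variables do not carry over. Pictures are saved under pics/ and viewed, and the job is handed in when it is done.

Besides the shell and the picture viewer there is one more tool, called after "Emit:" as name([rows], argument=value, ...), one row to a line, values as JSON. jog_arm: Moves the arm, as the interface text tells. Its arguments: {"type":"object","properties":{"deltas":{"type":"array","items":{"type":"object","properties":{"x":{"type":"number"},"y":{"type":"number"},"z":{"type":"number"},"wx":{"type":"number"},"wy":{"type":"number"},"wz":{"type":"number"},"gripper":{"type":"number"}}}},"squeeze":{"type":"number"}},"required":["deltas"]}

```bash
mkdir -p pics; cat > h.py <<'E'
import numpy as np,cv2,pickle
from workcell import state,get_image,hand_in,pinch_z
def snap(n,fn):
    im=get_image(n); cv2.imwrite('pics/%s.png'%fn,im['frame']); pickle.dump(im,open('pics/%s.pkl'%fn,'wb')); return im
def load(fn): return pickle.load(open('pics/%s.pkl'%fn,'rb'))
def K(im): return np.array([[im['fx'],0,im['cx']],[0,im['fy'],im['cy']],[0,0,1.]])
def proj(im,P):
    R=np.array(im['R']);t=np.array(im['t'])
    return cv2.projectPoints(np.atleast_2d(np.array(P,float)),cv2.Rodrigues(R)[0],t,K(im),np.array(im['distortion']))[0].reshape(-1,2)
def rays(im,px):
    R=np.array(im['R']);t=np.array(im['t'])
    u=cv2.undistortPoints(np.array(px,float).reshape(-1,1,2),K(im),np.array(im['distortion'])).reshape(-1,2)
    d=np.c_[u,np.ones(len(u))]@R; return -R.T@t,d/np.linalg.norm(d,axis=1)[:,None]
def plane(im,px,z):
    c,d=rays(im,px); return c+d*((z-c[2])/d[:,2])[:,None]
def tri(im1,p1,im2,p2):
    c1,d1=rays(im1,[p1]);c2,d2=rays(im2,[p2]);d1=d1[0];d2=d2[0]
    s=np.linalg.lstsq(np.c_[d1,-d2],c2-c1,rcond=None)[0]
    a=c1+s[0]*d1;b=c2+s[1]*d2; return (a+b)/2,np.linalg.norm(a-b)
def crop(fn,x,y,w,h,s,out):
    f=load(fn)['frame'][y:y+h,x:x+w]; cv2.imwrite('pics/%s.png'%out,cv2.resize(f,None,fx=s,fy=s,interpolation=cv2.INTER_CUBIC))
E
python3 - <<'E'
from h import *
print(state(),pinch_z)
for n in('scene','top'):
    im=snap(n,n+'0'); print(n,-np.array(im['R']).T@im['t'],im['R'],im['fx'])
E
```

```text
{'clock': 0.0, 'joint_pos': array([ 1.10401443e+00,  2.13368417e-01, -3.50850485e-02,  1.32346165e+00,
       -2.93479730e-05,  1.57081685e+00]), 'qd': array([ 0.00030676,  0.00134957, -0.00080705,  0.00076231,  0.00013904,
        0.00229376]), 'tau': array([-1.58476305e-03, -6.86154127e+01,  4.87119985e+01,  1.72607676e-02,
       -4.93876598e-06,  1.84560292e-06]), 'ee_pos': array([0.22484884, 0.44617326, 0.19889974]), 'tcp_rot': array([-3.14047387e+00,  2.93709148e-05,  2.67479027e+00]), 'force': array([ 0.88119507, -0.49974122,  0.20921707]), 'moment': array([-0.02472522, -0.00235906,  0.03099711]), 'grip_width': 0.08528600090975062} 0.0187
scene [1.22344334 0.80059719 1.02928189] [[-0.7567709   0.65358449 -0.01118567]
 [ 0.41840947  0.47117802 -0.77648232]
 [-0.50222636 -0.59229941 -0.63003976]] 608.1519323543083
top [ 0.30093437 -0.07145902  1.45479242] [[ 0.02770291 -0.99932472 -0.02413823]
 [-0.98980033 -0.02404716 -0.14041741]
 [ 0.13974213  0.027782   -0.98979811]] 499.0812594834849
```

View pics/scene0.png

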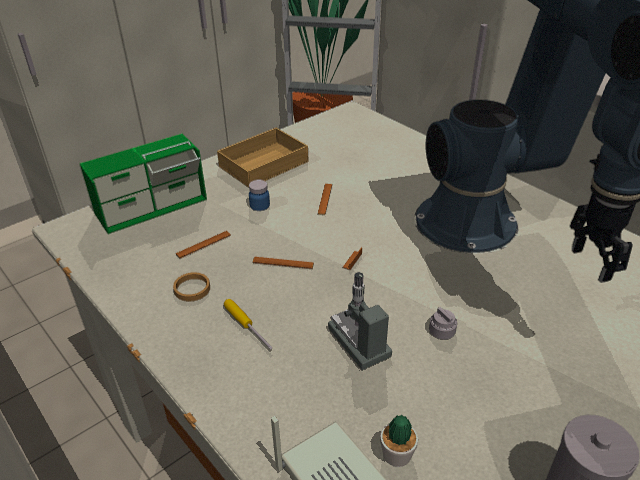

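View pics/top0.png

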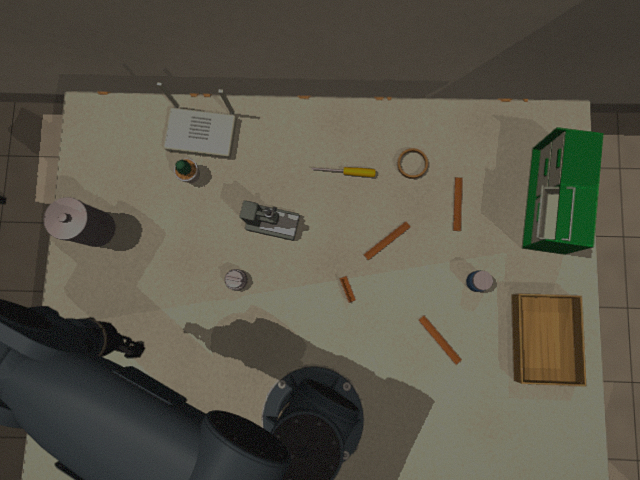

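The top view shows three strips alike, at (387,240), (440,340) and (458,204). The L-shaped trim is at (348,289). The robot's left is image left, so the one meant is (387,240), which is (283,263) in the scene view. I'll confirm this in crops.

```bash
python3 - <<'E'
from h import *
a=load('top0')['frame'][180:320,220:420]; b=load('scene0')['frame'][230:380,240:440]
a=cv2.resize(a,None,fx=4,fy=4,interpolation=cv2.INTER_CUBIC);b=cv2.resize(b,None,fx=4,fy=4,interpolation=cv2.INTER_CUBIC)
cv2.imwrite('pics/ca.png',a);cv2.imwrite('pics/cb.png',b)
im=load('top0')
for p in [(387,240),(440,340),(458,204)]: print(plane(im,[p],.006))
E
```

```text
[[ 0.50527627 -0.2007329   0.006     ]]
[[ 0.2234071  -0.35305505  0.006     ]]
[[ 0.61707593 -0.40711732  0.006     ]]
```

View pics/ca.png

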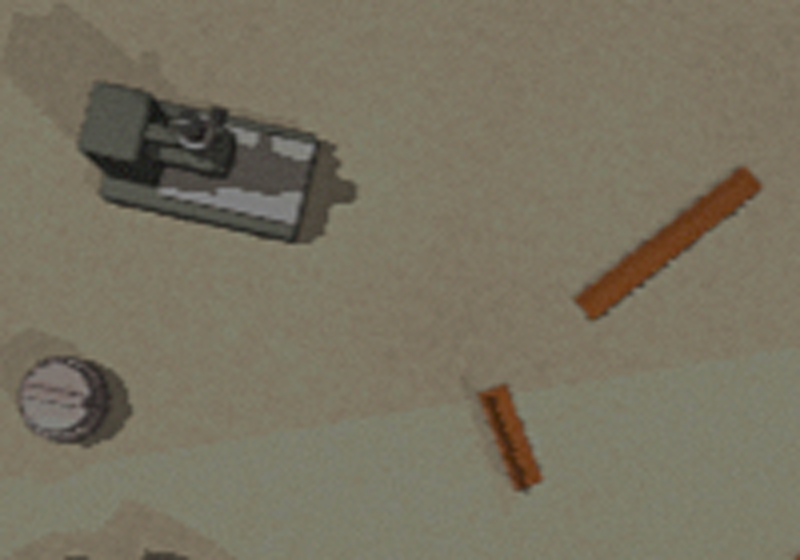

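View pics/cb.png

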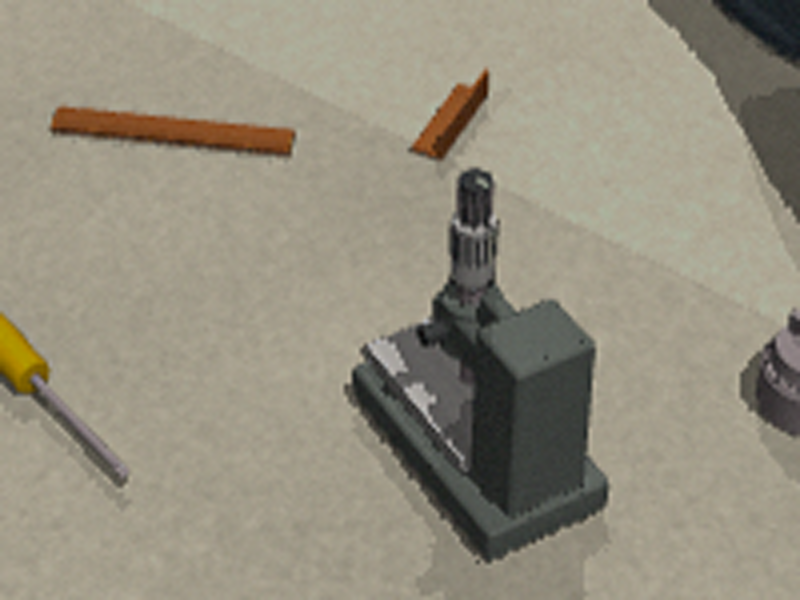

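The crops confirm it: a flat plain bar at (387,240), and the other brown piece is the L-trim. Now the mic pose (from both views) and the strip pose.

```bash
cat > fit.py <<'E'
from h import *
from scipy.optimize import least_squares
T=load('top0');S=load('scene0')
t=lambda u,v:(220+u/4-.4,180+v/4-.4); s=lambda u,v:(240+u/4-.4,230+v/4-.4)
obs=[(T,(-62,30,40),t(299,226)),(T,(-62,-30,40),t(316,138)),
(T,(40,-25,138),t(153,92)),(T,(40,25,138),t(142,157)),
(S,(85,-40,0),s(488,560)),(S,(85,40,0),s(607,497)),(S,(-62,-40,0),s(352,392)),
(S,(40,-25,138),s(484,338)),(S,(40,25,138),s(553,300)),
(S,(0,0,198),s(477,178)),(S,(-62,-30,40),s(363,348))]
def w(p,m):
    c,q=np.cos(p[2]),np.sin(p[2]); m=np.array(m)/1e3
    return [p[0]+c*m[0]-q*m[1],p[1]+q*m[0]+c*m[1],m[2]]
def res(p): return np.concatenate([proj(i,w(p,m))[0]-np.array(o) for i,m,o in obs])
if __name__=='__main__':
    r=least_squares(res,[.55,.1,1.3],loss='soft_l1'); print(r.x,res(r.x).reshape(-1,2).round(1))
    for zz in (200,198): print(proj(T,w(r.x,(0,0,zz))))
    # strip: colour segmentation in both views
    for nm,im,c in(('T',T,(387,240)),('S',S,(283,263))):
        f=im['frame'];h=cv2.cvtColor(f,cv2.COLOR_BGR2HSV)
        m=((h[...,0]<20)&(h[...,1]>130)&(h[...,2]>50)).astype(np.uint8)
        n,l,st,ce=cv2.connectedComponentsWithStats(m);k=l[c[1],c[0]]
        print(nm,st[k],ce[k])
        cn=cv2.findContours((l==k).astype(np.uint8),cv2.RETR_EXTERNAL,cv2.CHAIN_APPROX_NONE)[0][0].reshape(-1,2)
        for z in(.006,):
            P=plane(im,cn,z)[:,:2]*1000
            print(cv2.minAreaRect(P.astype(np.float32)), plane(im,[ce[k]],z))
    print(tri(T,(387.,240.),S,(283.,262.5)))
E
python3 fit.py
```

```text
[0.54842494 0.12469541 1.39430585] [[-0.4 -0.9]
 [-0.3  0.9]
 [ 0.1  0. ]
 [-1.2  1.7]
 [ 0.3  1.6]
 [ 0.7  2.7]
 [-0.9  1.3]
 [-2.6 -3.7]
 [-0.  -2.9]
 [-0.6 -0.4]
 [ 0.1 -1.5]]
[[266.99898255 209.90795709]]
[[267.11334565 210.06139213]]
T [364 222  46  38 383] [386.43342037 240.48825065]
((504.51141357421875, -199.59619140625), (21.347946166992188, 158.6527099609375), 39.67551803588867) [[ 0.50379578 -0.19909994  0.006     ]]
S [253 257  61  11 355] [282.61126761 262.04788732]
((508.7190856933594, -196.63491821289062), (23.85763168334961, 159.72996520996094), 39.42988967895508) [[ 0.50860728 -0.19654636  0.006     ]]
(array([ 5.05477862e-01, -2.00673753e-01,  2.71455433e-04]), np.float64(0.001642956758828192))
```

```bash
cat > ov.py <<'E'
from fit import *
import sys
def overlay(p,im,x,y,wd,hg,sc,out):
    f=cv2.resize(im['frame'][y:y+hg,x:x+wd],None,fx=sc,fy=sc,interpolation=cv2.INTER_CUBIC)
    def L(a,b,c):
        q=(proj(im,[w(p,a),w(p,b)])-[x,y]+.5)*sc-.5
        cv2.line(f,*[tuple(int(v) for v in k.round()) for k in q],c,1,cv2.LINE_AA)
    def box(x0,x1,yy,z0,z1,c):
        for z in(z0,z1):
            L((x0,-yy,z),(x1,-yy,z),c);L((x0,yy,z),(x1,yy,z),c);L((x0,-yy,z),(x0,yy,z),c);L((x1,-yy,z),(x1,yy,z),c)
        for a in(x0,x1):
            for b in(-yy,yy): L((a,b,z0),(a,b,z1),c)
    def circ(r,z,c):
        a=np.linspace(0,2*np.pi,25)
        for i in range(24): L((r*np.cos(a[i]),r*np.sin(a[i]),z),(r*np.cos(a[i+1]),r*np.sin(a[i+1]),z),c)
    box(-62,85,40,0,28,(0,255,255)); box(40,85,25,28,138,(0,255,0)); box(-62,40,30,40,40,(255,0,255)); box(-17,40,16,80,116,(255,255,0))
    circ(9,198,(0,0,255));circ(12,170.5,(255,100,0))
    cv2.imwrite('pics/%s.png'%out,f)
if __name__=='__main__':
    p=[float(v) for v in sys.argv[1:4]]
    overlay(p,T,230,185,80,70,8,'ov_t'+sys.argv[4]);overlay(p,S,315,260,90,115,5,'ov_s'+sys.argv[4])
E
python3 ov.py .5484 .1247 1.3943 1
```

```text
(no output)
```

View pics/ov_t1.png

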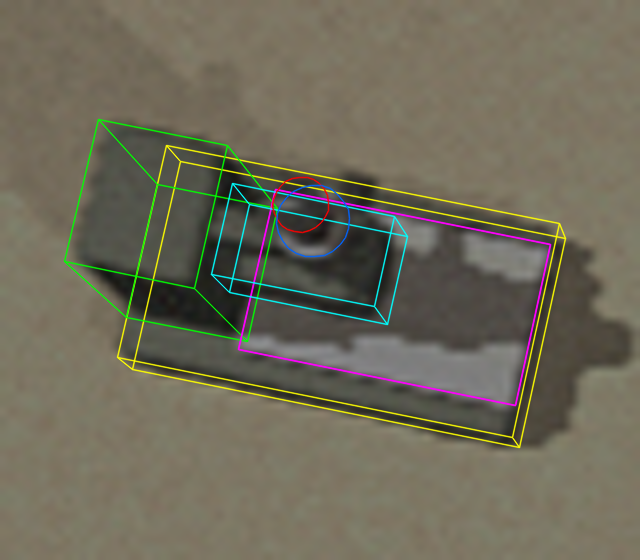

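View pics/ov_s1.png

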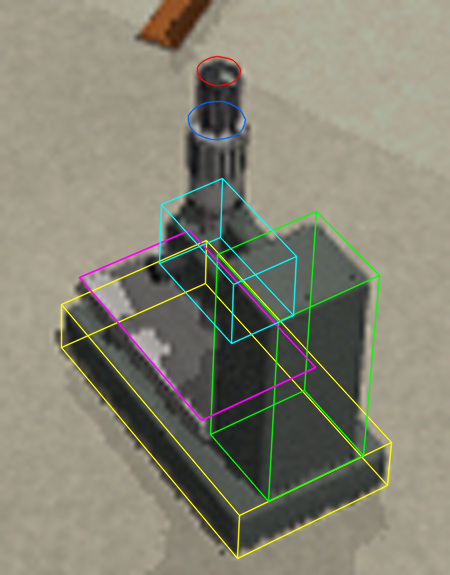

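```bash
python3 - <<'E'
from fit import *
f=cv2.convertScaleAbs(T['frame'][185:255,230:310],alpha=1.7); cv2.imwrite('pics/zt.png',cv2.resize(f,None,fx=8,fy=8,interpolation=cv2.INTER_NEAREST))
f=cv2.convertScaleAbs(S['frame'][265:370,320:400],alpha=1.7); cv2.imwrite('pics/zs.png',cv2.resize(f,None,fx=5.5,fy=5.5,interpolation=cv2.INTER_NEAREST))
E
```

```text
(no output)
```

View pics/zt.png

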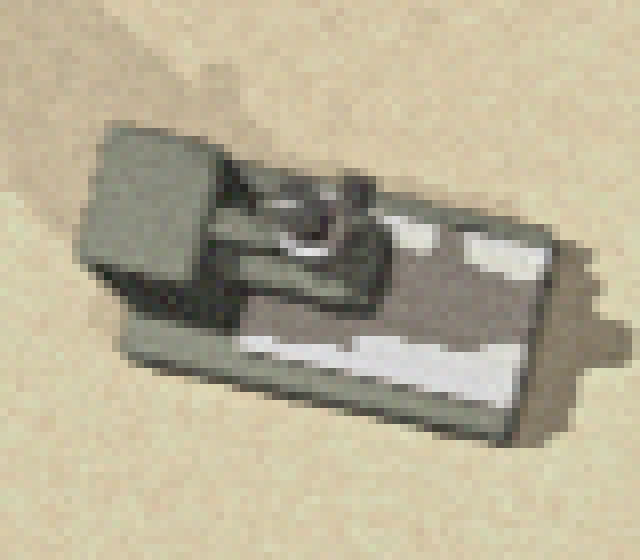

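View pics/zs.png

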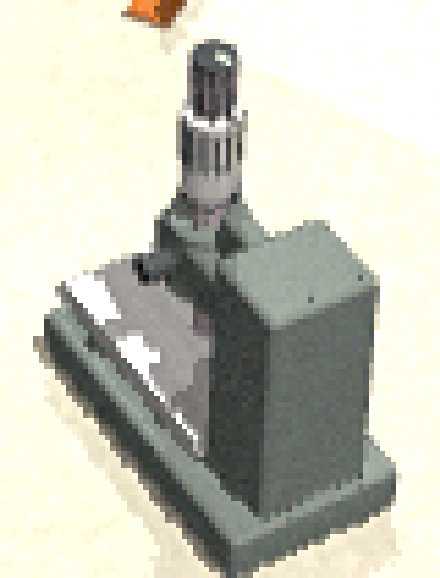

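```bash
cat > fit2.py <<'E'
from fit import *
t=lambda u,v:(230+u/8-.5,185+v/8-.5); s=lambda u,v:(320+u/5.5-.5,265+v/5.5-.5)
# p: x,y,yaw, e base inset, H column top, xb column back, ec
def mk(p):
    e,H,xb,ec=p[3:]
    return [(T,(-62+e,40-e,14),t(507,442)),(T,(-62+e,-40+e,28),t(552,232)),(T,(85-e,40-e,14),t(125,358)),
    (T,(-62,30,40),t(520,405)),(T,(-62,-30,40),t(549,247)),
    (T,(40+ec,-25+ec,H),t(220,150)),(T,(40+ec,25-ec,H),t(190,283)),(T,(xb,-25+ec,H),t(110,122)),(T,(xb,25-ec,H),t(78,258)),
    (S,(85-e,-40+e,0),s(235,573)),(S,(85-e,40-e,0),s(393,522)),(S,(-62+e,-40+e,0),s(42,347)),
    (S,(-62+e,-40+e,28),s(47,312)),(S,(85-e,40-e,28),s(393,480)),
    (S,(40+ec,-25+ec,H),s(228,262)),(S,(40+ec,25-ec,H),s(320,222)),(S,(xb,25-ec,H),s(375,285)),(S,(xb,-25+ec,H),s(270,325)),
    (S,(0,0,198),s(217,48)),(S,(-62,-30,40),s(62,285)),(T,(0,0,170),t(313,222))]
def res2(p): return np.concatenate([proj(i,w(p,m))[0]-np.array(o) for i,m,o in mk(p)])
r=least_squares(res2,[.55,.12,1.39,1,130,80,1],x_scale=[.01,.01,.01,1,10,5,1],loss='soft_l1'); print(r.x.round(4)); print(res2(r.x).reshape(-1,2).round(1).tolist())
E
python3 fit2.py; python3 - <<'E'
E
```

```text
[5.486000e-01 1.256000e-01 1.375300e+00 1.569700e+00 1.338107e+02
 8.040830e+01 2.291400e+00]
[[0.1, -0.3], [0.1, -0.2], [0.2, -0.4], [-1.2, 0.3], [-0.0, 0.0], [0.1, 0.1], [-0.2, -0.5], [0.2, 0.6], [0.1, -0.4], [-0.6, 2.1], [-0.0, -2.2], [1.0, 1.4], [0.1, -0.8], [0.8, -3.2], [-1.6, 0.3], [-0.2, -0.1], [0.1, -0.5], [0.8, 0.2], [-0.5, 0.8], [0.2, -1.3], [-0.3, -0.1]]
```

Emit:
jog_arm([
  {"x":-20,"y":-15,"gripper":50},
  {"x":-37,"y":-29.5},
  {"x":-37,"y":-29.5},
  {"x":-37,"y":-29.5},
  {"x":-37,"y":-29.5},
  {"x":-37,"y":-29.5},
  {"x":-37,"y":-29.5},
  {"x":-37,"y":-29.5},
  {"x":-37,"y":-29.5},
  {"x":-37,"y":-29.5},
  {"x":-37,"y":-29.5},
  {"x":-37,"y":-29.5},
  {"x":-37,"y":-29.5},
  {"x":-37,"y":-29.5},
], squeeze=40)

```text
schema error: expected keys x, y, z, wx, wy, wz, gripper
```

```bash
cat >> h.py <<'E'
def go(tx,ty,tz,yaw,show=True):
    from scipy.spatial.transform import Rotation as Ro
    s=state(); R=Ro.from_euler('xyz',s['tcp_rot']); d=R.inv().apply(np.array([tx,ty,tz])-s['ee_pos'])*1000
    rv=(R.inv()*Ro.from_euler('xyz',[np.pi,0,yaw])).as_rotvec()
    print('t%.2f pos'%s['clock'],s['ee_pos'].round(4),'rot',s['tcp_rot'].round(4),'F',s['force'].round(2),'M',s['moment'].round(3),'w%.4f'%s['grip_width'],'q',s['joint_pos'].round(3)); print('DELTA',d.round(1),'rv',rv.round(4))
E
python3 -c "
from h import *
go(.5441,-.2473,.1,2.264)"
```

```text
t0.10 pos [0.2248 0.4462 0.199 ] rot [-3.1406 -0.      2.6749] F [-0.79 -0.22  0.05] M [-0.015  0.017  0.036] w0.0856 q [ 1.104  0.213 -0.035  1.324  0.     1.571]
DELTA [-597.2 -475.6   99.4] rv [-1.000e-03  2.000e-04  4.109e-01]
```

Emit:
jog_arm([
  {"x":-20,"y":-15,"z":0,"wx":0,"wy":0,"wz":0,"gripper":50},
  {"x":-37,"y":-29.5,"z":0,"wx":0,"wy":0,"wz":0,"gripper":50},
  {"x":-37,"y":-29.5,"z":0,"wx":0,"wy":0,"wz":0,"gripper":50},
  {"x":-37,"y":-29.5,"z":0,"wx":0,"wy":0,"wz":0,"gripper":50},
  {"x":-37,"y":-29.5,"z":0,"wx":0,"wy":0,"wz":0,"gripper":50},
  {"x":-37,"y":-29.5,"z":0,"wx":0,"wy":0,"wz":0,"gripper":50},
  {"x":-37,"y":-29.5,"z":0,"wx":0,"wy":0,"wz":0,"gripper":50},
  {"x":-37,"y":-29.5,"z":0,"wx":0,"wy":0,"wz":0,"gripper":50},
  {"x":-37,"y":-29.5,"z":0,"wx":0,"wy":0,"wz":0,"gripper":50},
  {"x":-37,"y":-29.5,"z":0,"wx":0,"wy":0,"wz":0,"gripper":50},
  {"x":-37,"y":-29.5,"z":0,"wx":0,"wy":0,"wz":0,"gripper":50},
  {"x":-37,"y":-29.5,"z":0,"wx":0,"wy":0,"wz":0,"gripper":50},
  {"x":-37,"y":-29.5,"z":0,"wx":0,"wy":0,"wz":0,"gripper":50},
  {"x":-37,"y":-29.5,"z":0,"wx":0,"wy":0,"wz":0,"gripper":50},
], squeeze=40)

```text
clock: 1.5
ee_pos: [0.4986, -0.1545, 0.1967]
tcp_rot: [-3.138, -0.001, 2.683]
force: [1.3, 1.5, 1.0]
grip_width: 0.0503
```

```bash
python3 -c "
from h import *
go(.5441,-.2473,.1,2.264)"
```

```text
t1.50 pos [ 0.4986 -0.1545  0.1967] rot [-3.1383e+00 -1.3000e-03  2.6833e+00] F [1.33 1.51 0.95] M [ 0.011 -0.09   0.029] w0.0503 q [-0.299  0.261  0.021  1.332 -0.003  0.16 ]
DELTA [-82.  -62.7  96.8] rv [-0.0035 -0.0006  0.4193]
```

Emit:
jog_arm([
  {"x":-30,"y":-23,"z":20,"wx":-0.003,"wy":0,"wz":0,"gripper":50},
  {"x":-27,"y":-20,"z":30,"wx":0,"wy":0,"wz":0,"gripper":50},
  {"x":-18,"y":-14,"z":30,"wx":0,"wy":0,"wz":0,"gripper":50},
  {"x":0,"y":0,"z":15,"wx":0,"wy":0,"wz":0.14,"gripper":50},
  {"x":0,"y":0,"z":0,"wx":0,"wy":0,"wz":0.14,"gripper":50},
  {"x":0,"y":0,"z":0,"wx":0,"wy":0,"wz":0.12,"gripper":50},
  {"x":0,"y":0,"z":0,"wx":0,"wy":0,"wz":0,"gripper":50},
])

```text
clock: 2.2
ee_pos: [0.541, -0.2494, 0.0931]
tcp_rot: [-3.138, -0.006, 2.262]
force: [0.2, 1.9, -0.4]
grip_width: 0.0499
```

```bash
python3 -c "
from h import *
go(.5441,-.2473,.03,2.264)
snap('top','t1');snap('scene','s1')
crop('t1',340,170,160,120,5,'ct1');crop('s1',200,180,160,120,5,'cs1')"
```

```text
t2.20 pos [ 0.541  -0.2494  0.0931] rot [-3.1383 -0.0058  2.2623] F [ 0.21  1.94 -0.41] M [-0.027  0.012  0.025] w0.0499 q [-0.432  0.454  0.033  1.157 -0.     0.448]
DELTA [-0.7  3.9 63.1] rv [-0.0033 -0.0058 -0.0017]
```

View pics/ct1.png

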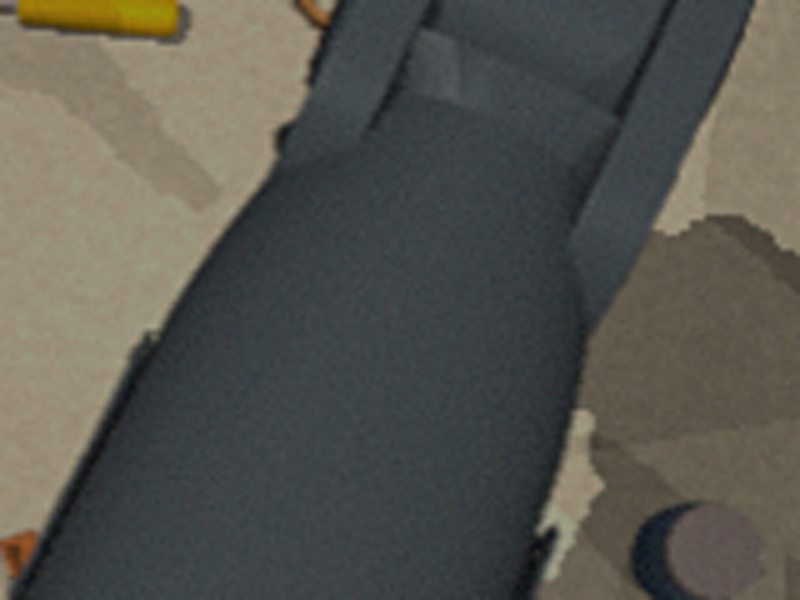

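View pics/cs1.png

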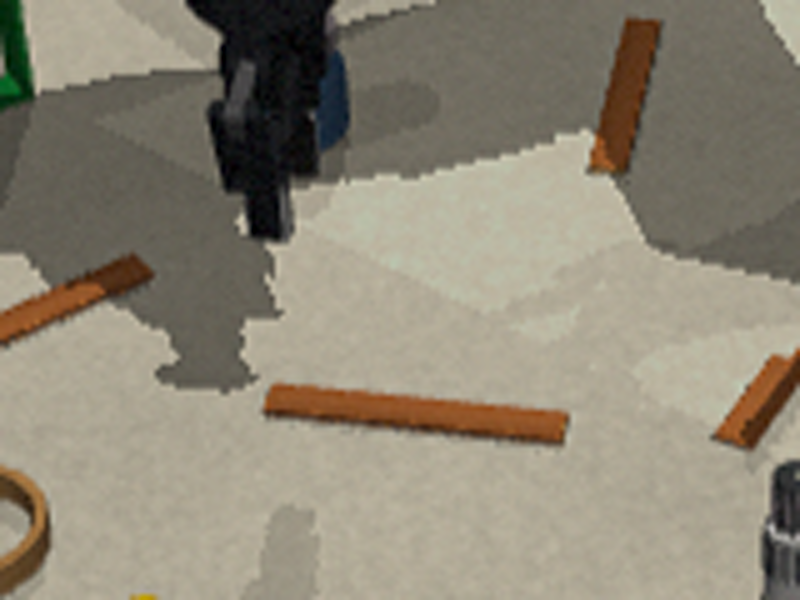

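The top view is blocked by the arm. The scene view shows the fingers over the strip's left end, (255,258) in the full picture. I'll centre and descend.

Emit:
jog_arm([
  {"x":-0.7,"y":3.9,"z":20,"wx":-0.003,"wy":-0.006,"wz":0,"gripper":50},
  {"x":0,"y":0,"z":25,"wx":0,"wy":0,"wz":0,"gripper":50},
  {"x":0,"y":0,"z":20,"wx":0,"wy":0,"wz":0,"gripper":50},
  {"x":0,"y":0,"z":0,"wx":0,"wy":0,"wz":0,"gripper":50},
])

```text
clock: 2.7
ee_pos: [0.5462, -0.2475, 0.0285]
tcp_rot: [3.14, 0.005, 2.284]
force: [0.2, 0.8, -1.1]
grip_width: 0.05
```

```bash
python3 -c "
from h import *
go(.5441,-.2473,.001,2.264)
snap('scene','s2')
crop('s2',220,200,100,80,8,'cs2')"
```

```text
t2.70 pos [ 0.5462 -0.2475  0.0285] rot [3.1398 0.0047 2.2838] F [ 0.22  0.76 -1.11] M [ 0.024  0.079 -0.057] w0.0500 q [-0.425  0.494 -0.075  0.997 -0.     0.433]
DELTA [ 1.7 -1.5 27.5] rv [0.0018 0.0046 0.0198]
```

View pics/cs2.png

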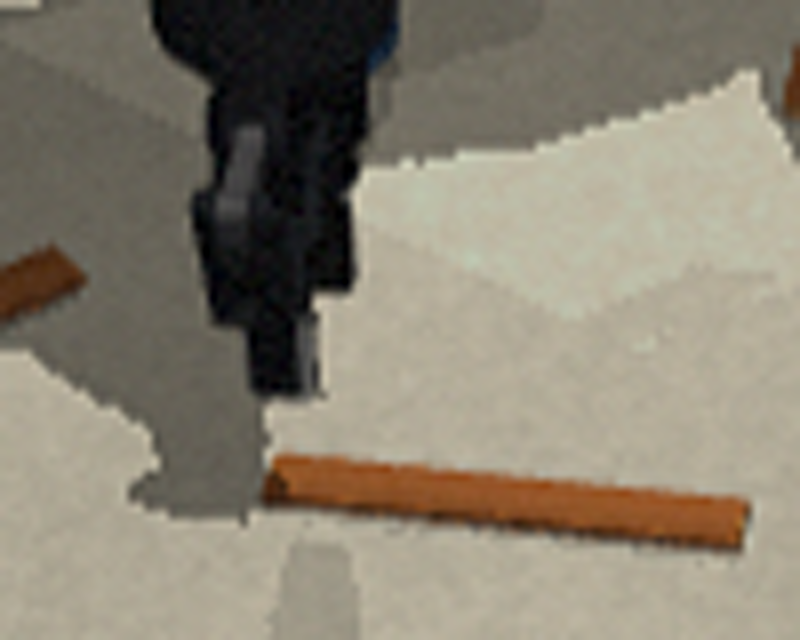

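```bash
python3 -c "
from h import *
im=load('s2')
P=[[.5462,-.2475,.0285],[.5462+.025*.756,-.2475+.025*.655,.035],[.5462-.025*.756,-.2475-.025*.655,.035],[.5441,-.2473,.006]]
print((proj(im,P)-[220,200]+.5)*8-.5)"
```

```text
[[314.24818633 421.30059554]
 [295.52207063 454.11260227]
 [329.56978503 358.69848729]
 [324.86067763 471.84196058]]
```

Emit:
jog_arm([
  {"x":1.5,"y":-1.5,"z":8,"wx":0.002,"wy":0.004,"wz":0.02,"gripper":50},
  {"x":0,"y":0,"z":8,"wx":0,"wy":0,"wz":0,"gripper":50},
])

```text
clock: 2.95
ee_pos: [0.5465, -0.2484, 0.0162]
tcp_rot: [3.139, 0.005, 2.264]
force: [-0.3, 0.3, 0.1]
grip_width: 0.0502
```

```bash
python3 -c "
from h import *
go(.5441,-.2473,.001,2.264)
im=snap('scene','s3')
crop('s3',220,200,100,80,8,'cs3')
p=state()['ee_pos']; 
for s in(0,25,-25):
  for z in(0,.01): print(s,z,(proj(im,p+np.array([.756*s/1e3,.655*s/1e3,z]))-[220,200]+.5)*8)
im=load('s1');p=np.array([0.541,-0.2494,0.0931])
for s in(25,-25):
  for z in(0,.01): print(s,z,(proj(im,p+np.array([.756*s/1e3,.655*s/1e3,z]))-[200,180]+.5)*5)
"
```

```text
t2.95 pos [ 0.5465 -0.2484  0.0162] rot [3.1394 0.0055 2.2641] F [-0.26  0.29  0.07] M [-0.007 -0.015 -0.008] w0.0502 q [-0.426  0.504 -0.091  0.969 -0.     0.451]
DELTA [ 2.4 -1.2 15.2] rv [0.0022 0.0055 0.0001]
0 0 [[316.51964457 452.62042973]]
0 0.01 [[314.2355533  429.03886188]]
25 0 [[299.46940595 501.07025835]]
25 0.01 [[297.0897892  477.39486997]]
-25 0 [[333.164258   405.31981302]]
-25 0.01 [[330.97187105 381.8341604 ]]
25 0 [[282.20918371 289.12120309]]
25 0.01 [[280.65528883 273.36859672]]
-25 0 [[303.99791778 230.55828276]]
-25 0.01 [[302.56909383 214.9554632 ]]
```

View pics/cs3.png

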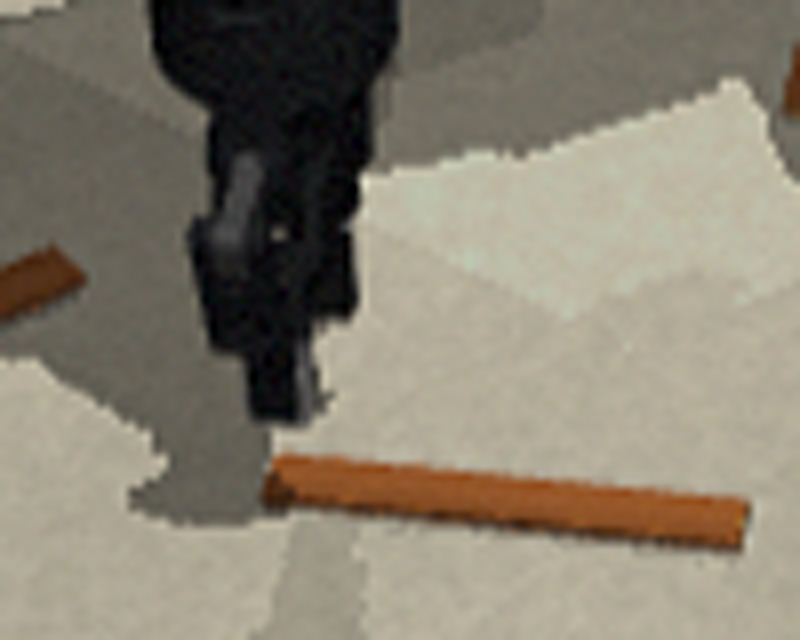

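```bash
python3 -c "
from h import *
f=load('s3')['frame'][120:290,190:350]; f=cv2.convertScaleAbs(f,alpha=2.5,beta=20)
cv2.imwrite('pics/g3.png',cv2.resize(f,None,fx=4,fy=4,interpolation=cv2.INTER_CUBIC)[:600])"
```

```text
(no output)
```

View pics/g3.png

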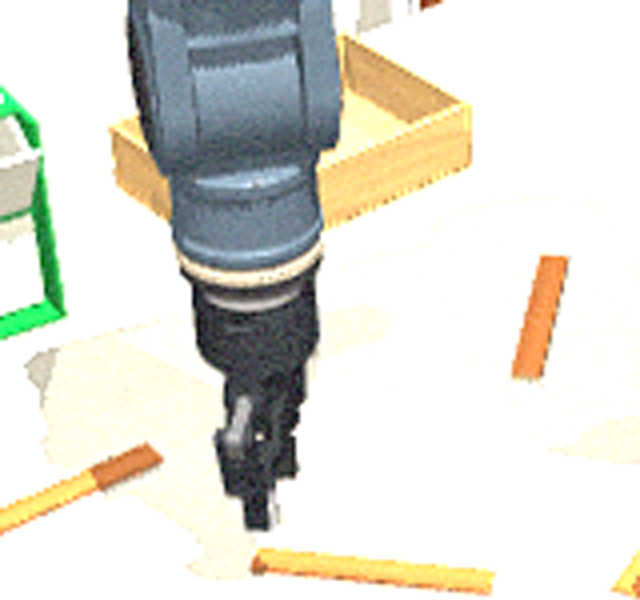

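```bash
python3 -c "
from h import *
im=load('scene0');p=np.array([.2248,.4462,.199]);y=np.array([np.sin(2.675),-np.cos(2.675),0])
for s in(0,42,-42): print(s,proj(im,p+y*s/1e3+[0,0,.013]))
t=load('top0')
for s in(0,42,-42): print(s,proj(t,p+y*s/1e3+[0,0,.013]))
crop('scene0',540,180,100,120,5,'g0')
f=cv2.imread('pics/g0.png');cv2.imwrite('pics/g0.png',cv2.convertScaleAbs(f,alpha=2,beta=20))
crop('top0',60,290,120,90,6,'g1')
f=cv2.imread('pics/g1.png');cv2.imwrite('pics/g1.png',cv2.convertScaleAbs(f,alpha=2,beta=20))
"
```

```text
0 [[585.51757988 277.00914988]]
42 [[597.82936841 290.72487568]]
-42 [[573.83661062 263.99092521]]
0 [[129.72005376 335.14837503]]
42 [[115.20020124 326.95546785]]
-42 [[144.29842708 343.38846075]]
```

View pics/g0.png

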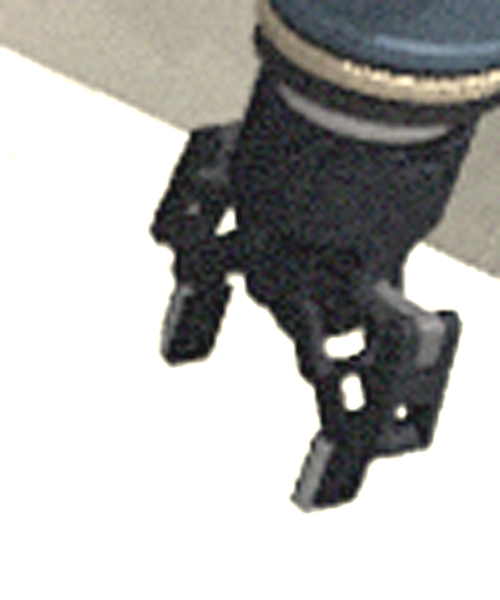

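View pics/g1.png

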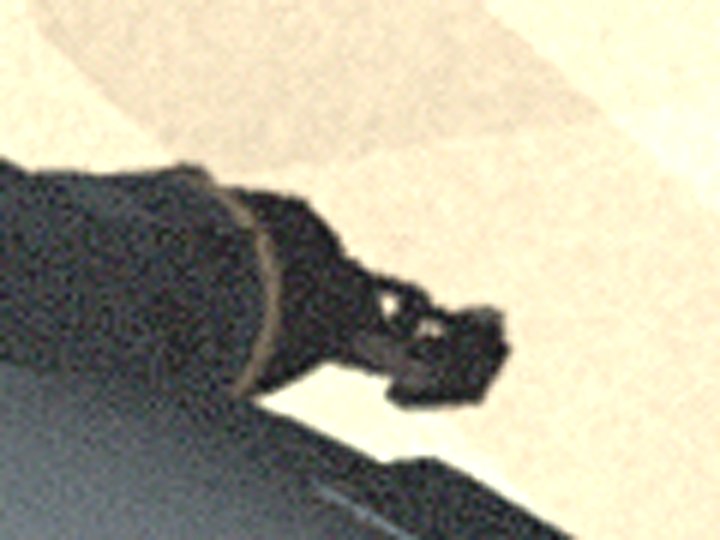

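Emit:
jog_arm([
  {"x":2,"y":-1.2,"z":7,"wx":0.002,"wy":0.005,"wz":0,"gripper":50},
  {"x":0,"y":0,"z":6,"wx":0,"wy":0,"wz":0,"gripper":50},
  {"x":0,"y":0,"z":0,"wx":0,"wy":0,"wz":0,"gripper":50},
])

```text
clock: 3.3
ee_pos: [0.5441, -0.2475, 0.0013]
tcp_rot: [-3.141, -0.0, 2.265]
force: [0.9, -0.3, 0.1]
grip_width: 0.0497
```

```bash
python3 -c "
from h import *
go(.5441,-.2473,.001,2.264)
im=snap('scene','s4')
f=load('s4')['frame'][200:280,220:320]; f=cv2.convertScaleAbs(f,alpha=2.,beta=20)
cv2.imwrite('pics/g4.png',cv2.resize(f,None,fx=8,fy=8,interpolation=cv2.INTER_CUBIC)[:600])
"
```

```text
t3.30 pos [ 0.5441 -0.2475  0.0013] rot [-3.1415e+00 -2.0000e-04  2.2655e+00] F [ 0.93 -0.34  0.15] M [0.027 0.048 0.038] w0.0497 q [-0.427  0.518 -0.109  0.943 -0.     0.449]
DELTA [0.2 0.2 0.3] rv [-0.0001 -0.0002  0.0015]
```

View pics/g4.png

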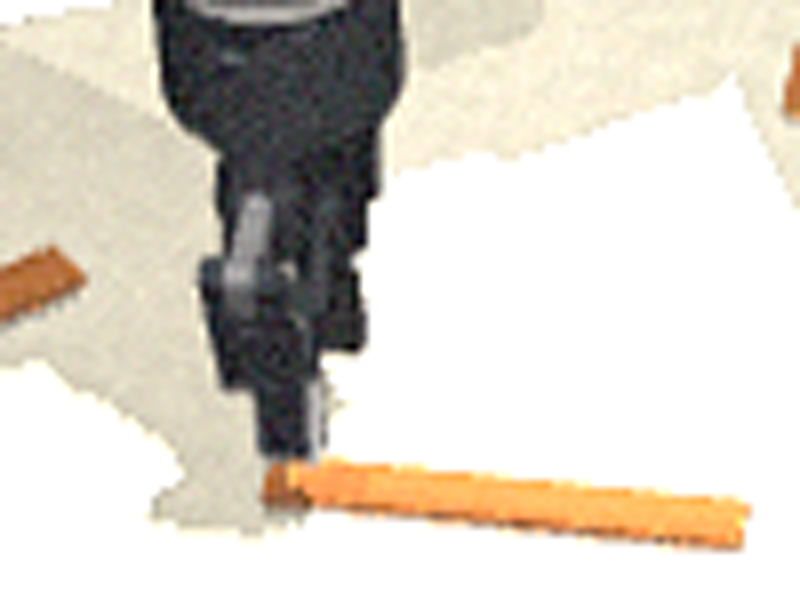

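```bash
python3 -c "
from h import *
crop('s4',220,200,100,80,8,'cs4')
im=load('scene0');p=np.array([.2248,.4462,.199+.013])
J=np.array([(proj(im,p+e*.01)-proj(im,p))[0]/10 for e in np.eye(3)]);print(J.round(3))
print('horiz',np.linalg.solve(J[:2].T,[3.9,-10.3]))
im=load('s4');p=np.array([.5441+.019,-.2475+.0164,.0013+.005]);q=proj(im,p)[0];o=np.array([220+285/8,200+455/8]);print(q,o)
J=np.array([(proj(im,p+e*.01)-proj(im,p))[0]/10 for e in np.eye(3)]);print(J.round(3))
print('horiz',np.linalg.solve(J[:2].T,o-q))
"
```

```text
[[-0.27   0.219]
 [ 0.457  0.248]
 [ 0.132 -0.375]]
horiz [-34.01239367 -11.53737623]
[257.98101929 264.50130574] [255.625 256.875]
[[-0.311  0.165]
 [ 0.228  0.186]
 [-0.029 -0.294]]
horiz [-13.65057241 -28.94152311]
```

View pics/cs4.png

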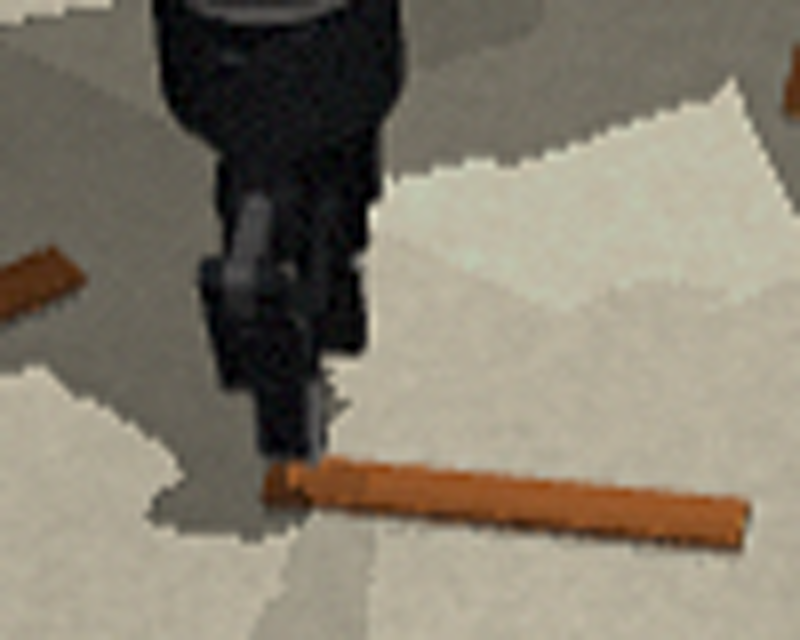

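Something disagrees: in the scene view the fingertips look about 26 mm higher than the reported TCP, both now and at the start. Closing the fingers tests this directly.

Emit:
jog_arm([
  {"x":0,"y":0,"z":0,"wx":0,"wy":0,"wz":0,"gripper":15},
  {"x":0,"y":0,"z":0,"wx":0,"wy":0,"wz":0,"gripper":15},
  {"x":0,"y":0,"z":0,"wx":0,"wy":0,"wz":0,"gripper":15},
  {"x":0,"y":0,"z":0,"wx":0,"wy":0,"wz":0,"gripper":15},
])

```text
clock: 3.75
ee_pos: [0.5447, -0.2478, 0.0024]
tcp_rot: [3.141, 0.001, 2.266]
force: [0.5, -0.4, -0.0]
grip_width: 0.0143
```

```bash
python3 -c "
from h import *
go(.5441,-.2473,.001,2.264)
im=snap('scene','s5')
crop('s5',220,200,100,80,8,'cs5')
"
```

```text
t3.75 pos [ 0.5447 -0.2478  0.0024] rot [3.1410e+00 1.1000e-03 2.2655e+00] F [ 0.5  -0.38 -0.03] M [ 0.029  0.024 -0.018] w0.0143 q [-0.427  0.517 -0.108  0.944  0.     0.449]
DELTA [ 0.8 -0.1  1.4] rv [0.0006 0.0011 0.0015]
```

View pics/cs5.png

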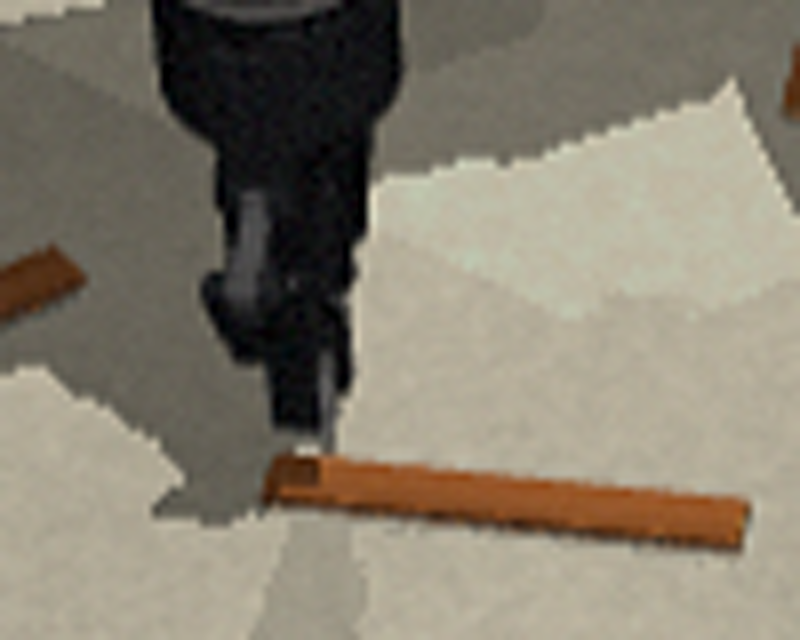

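```bash
python3 -c "
from h import *
im=load('s5');p=np.array([.5447,-.2478,.0024])
for L in(7,12,18):
  for dz in(.015,.02,.025,.03): print(L,dz,((proj(im,p+np.array([.756*L/1e3,.655*L/1e3,dz]))[0]-[220,200]+.5)*8).round())
print(state()['joint_pos'])
"
```

```text
7 0.015 [316. 459.]
7 0.02 [315. 447.]
7 0.025 [313. 435.]
7 0.03 [312. 424.]
12 0.015 [312. 469.]
12 0.02 [311. 457.]
12 0.025 [310. 445.]
12 0.03 [309. 433.]
18 0.015 [308. 480.]
18 0.02 [307. 469.]
18 0.025 [306. 457.]
18 0.03 [305. 445.]
[-4.26965258e-01  5.17299924e-01 -1.07932306e-01  9.44334047e-01
 -2.04201530e-05  4.49053975e-01]
```

The fingers closed on air at 14 mm, so the real tips are about 28 mm above the reported TCP. I'll reopen and go down in guarded steps, watching the force.

Emit:
jog_arm([
  {"x":0.8,"y":0,"z":0,"wx":0,"wy":0,"wz":0,"gripper":42},
  {"x":0,"y":0,"z":0,"wx":0,"wy":0,"wz":0,"gripper":42},
  {"x":0,"y":0,"z":5,"wx":0,"wy":0,"wz":0,"gripper":42},
  {"x":0,"y":0,"z":5,"wx":0,"wy":0,"wz":0,"gripper":42},
  {"x":0,"y":0,"z":5,"wx":0,"wy":0,"wz":0,"gripper":42},
  {"x":0,"y":0,"z":0,"wx":0,"wy":0,"wz":0,"gripper":42},
])

```text
clock: 4.4
ee_pos: [0.5441, -0.2471, -0.014]
tcp_rot: [3.141, 0.001, 2.266]
force: [0.2, 0.2, 0.8]
grip_width: 0.042
```

```bash
python3 -c "
from h import *
go(.5441,-.2473,-.02,2.264)
im=snap('scene','s6')
crop('s6',220,200,100,80,8,'cs6')
"
```

```text
t4.40 pos [ 0.5441 -0.2471 -0.014 ] rot [3.1411e+00 1.0000e-03 2.2656e+00] F [0.15 0.22 0.8 ] M [-0.005 -0.016  0.002] w0.0420 q [-0.426  0.531 -0.131  0.908  0.     0.45 ]
DELTA [-0.2 -0.1  6. ] rv [0.0005 0.001  0.0016]
```

View pics/cs6.png

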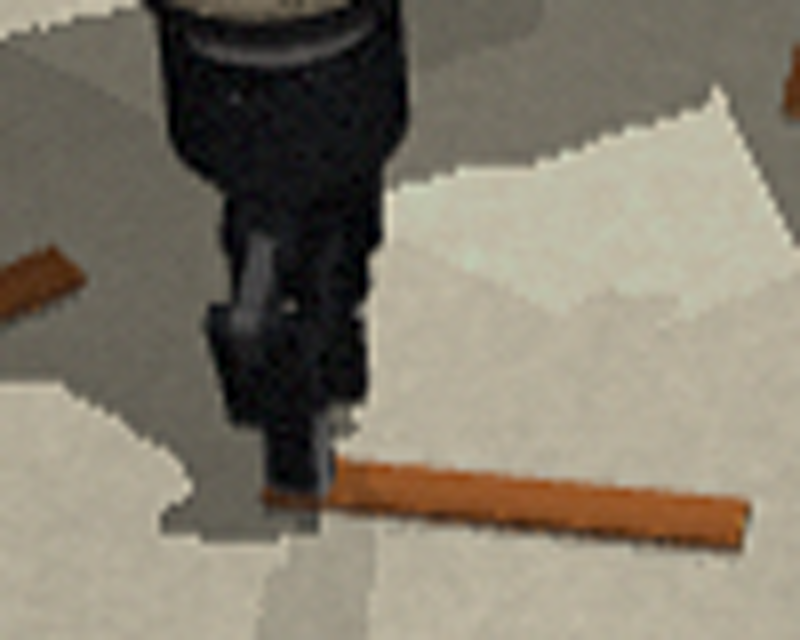

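The fingers are now in front of the strip's end, with the tip at crop (295,492) and still no contact. Going on down.

Emit:
jog_arm([
  {"x":0,"y":0,"z":4,"wx":0,"wy":0,"wz":0,"gripper":42},
  {"x":0,"y":0,"z":2,"wx":0,"wy":0,"wz":0,"gripper":42},
])

```text
clock: 4.65
ee_pos: [0.5444, -0.2473, -0.0199]
tcp_rot: [3.141, 0.002, 2.266]
force: [0.3, -0.2, -1.1]
grip_width: 0.0421
```

Emit:
jog_arm([
  {"x":0,"y":0,"z":2,"wx":0,"wy":0,"wz":0,"gripper":42},
  {"x":0,"y":0,"z":1,"wx":0,"wy":0,"wz":0,"gripper":42},
])

```text
clock: 4.85
ee_pos: [0.5445, -0.2473, -0.0232]
tcp_rot: [3.141, 0.002, 2.266]
force: [-0.3, -0.2, 0.1]
grip_width: 0.0416
```

```bash
python3 -c "
from h import *
go(.5441,-.2473,-.025,2.264)
im=snap('scene','s7')
crop('s7',220,200,100,80,8,'cs7')
"
```

```text
t4.85 pos [ 0.5445 -0.2473 -0.0232] rot [3.1408e+00 1.6000e-03 2.2655e+00] F [-0.35 -0.18  0.1 ] M [0.01  0.066 0.057] w0.0416 q [-0.426  0.541 -0.141  0.887 -0.     0.45 ]
DELTA [ 0.2 -0.3  1.8] rv [0.0008 0.0016 0.0015]
```

View pics/cs7.png

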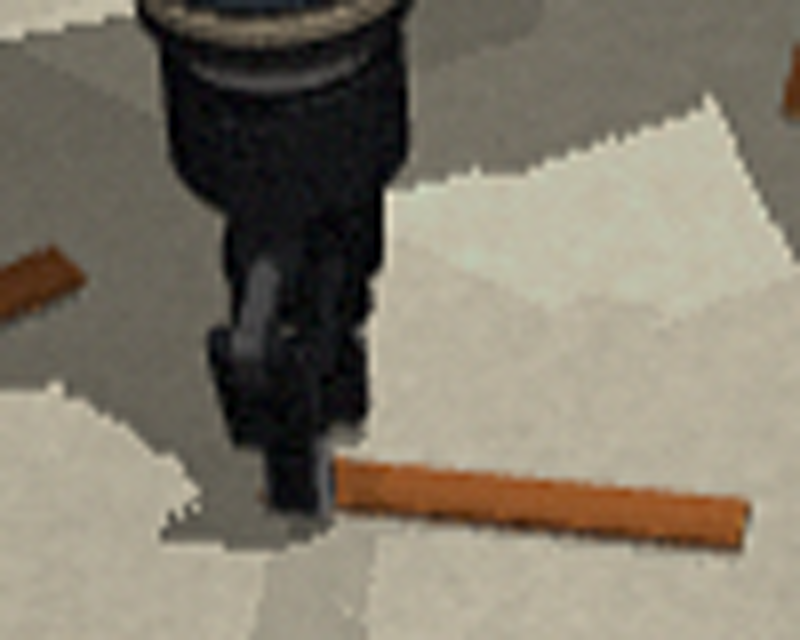

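Emit:
jog_arm([
  {"x":0,"y":0,"z":2,"wx":0,"wy":0,"wz":0,"gripper":42},
  {"x":0,"y":0,"z":2,"wx":0,"wy":0,"wz":0,"gripper":42},
])

```text
clock: 5.1
ee_pos: [0.5446, -0.2474, -0.0272]
tcp_rot: [3.141, 0.002, 2.266]
force: [0.7, -0.1, -0.6]
grip_width: 0.0421
```

Emit:
jog_arm([
  {"x":0,"y":0,"z":2,"wx":0,"wy":0,"wz":0,"gripper":42},
])

```text
clock: 5.2
ee_pos: [0.5447, -0.2474, -0.0294]
tcp_rot: [3.141, 0.002, 2.266]
force: [0.8, 0.9, 0.6]
grip_width: 0.0419
```

Emit:
jog_arm([
  {"x":0,"y":0,"z":1.5,"wx":0,"wy":0,"wz":0,"gripper":42},
])

```text
clock: 5.3
ee_pos: [0.5447, -0.2474, -0.0311]
tcp_rot: [3.141, 0.002, 2.266]
force: [-0.3, 0.8, -0.2]
grip_width: 0.0423
```

```bash
python3 -c "
from h import *
go(.5441,-.2473,-.025,2.264)
im=snap('scene','s8')
crop('s8',220,200,100,80,8,'cs8')
"
```

```text
t5.30 pos [ 0.5447 -0.2474 -0.0311] rot [3.1406e+00 2.1000e-03 2.2656e+00] F [-0.26  0.8  -0.18] M [ 0.021  0.012 -0.034] w0.0423 q [-0.426  0.549 -0.15   0.87  -0.     0.45 ]
DELTA [ 0.4 -0.4 -6.1] rv [0.001  0.0021 0.0016]
```

View pics/cs8.png

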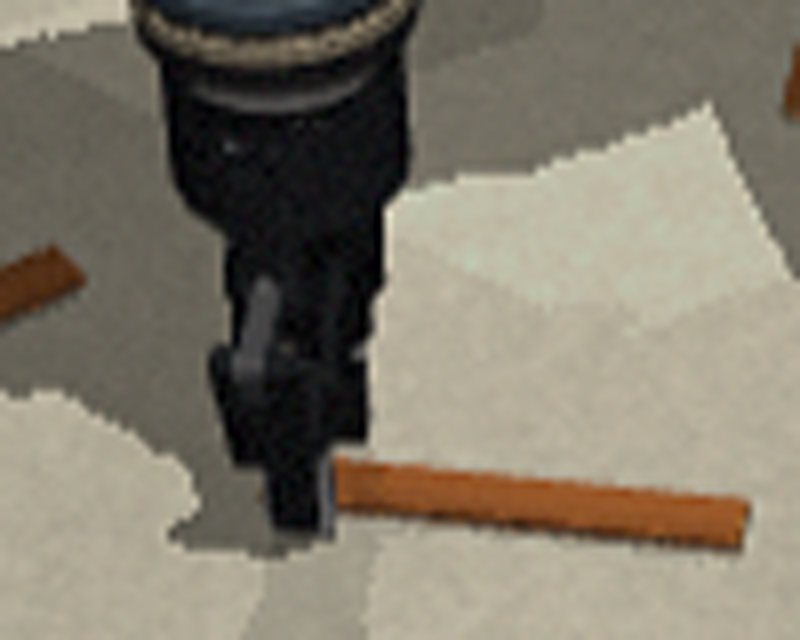

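Emit:
jog_arm([
  {"x":0,"y":0,"z":1.5,"wx":0,"wy":0,"wz":0,"gripper":42},
])

```text
clock: 5.45
ee_pos: [0.5446, -0.2474, -0.0328]
tcp_rot: [3.141, 0.002, 2.266]
force: [0.6, 0.7, 0.6]
grip_width: 0.0419
```

Emit:
jog_arm([
  {"x":0,"y":0,"z":0,"wx":0,"wy":0,"wz":0,"gripper":30},
  {"x":0,"y":0,"z":0,"wx":0,"wy":0,"wz":0,"gripper":30},
])

```text
clock: 5.65
ee_pos: [0.5452, -0.2477, -0.0321]
tcp_rot: [3.14, 0.003, 2.265]
force: [0.3, -0.9, 0.3]
grip_width: 0.03
```

Emit:
jog_arm([
  {"x":0,"y":0,"z":1,"wx":0,"wy":0,"wz":0,"gripper":30},
])

```text
clock: 5.75
ee_pos: [0.5454, -0.2478, -0.0324]
tcp_rot: [3.14, 0.004, 2.266]
force: [-9.2, 3.5, 27.5]
grip_width: 0.0299
```

```bash
python3 -c "
from h import *
go(.5441,-.2473,-.025,2.264)
"
```

```text
t5.75 pos [ 0.5454 -0.2478 -0.0324] rot [3.1399 0.0038 2.2656] F [-9.16  3.47 27.52] M [ 0.802  1.916 -0.016] w0.0299 q [-0.426  0.55  -0.152  0.865 -0.     0.45 ]
DELTA [ 1.2 -0.7 -7.5] rv [0.0017 0.0038 0.0016]
```

Touched something at reported TCP z = -0.032. Backing up 1.5 mm and closing.

Emit:
jog_arm([
  {"x":0.5,"y":0,"z":-1.5,"wx":0.001,"wy":0.003,"wz":0,"gripper":30},
])

```text
clock: 5.85
ee_pos: [0.545, -0.2474, -0.0308]
tcp_rot: [3.141, 0.001, 2.265]
force: [-0.6, -0.2, -0.5]
grip_width: 0.0303
```

Emit:
jog_arm([
  {"x":0,"y":0,"z":-0.5,"wx":0,"wy":0,"wz":0,"gripper":10},
  {"x":0,"y":0,"z":0,"wx":0,"wy":0,"wz":0,"gripper":10},
  {"x":0,"y":0,"z":0,"wx":0,"wy":0,"wz":0,"gripper":10},
])

```text
clock: 6.15
ee_pos: [0.5453, -0.2474, -0.0301]
tcp_rot: [3.141, 0.001, 2.266]
force: [0.2, 0.6, 3.4]
grip_width: 0.0201
```

```bash
python3 -c "
from h import *
go(.5441,-.2473,-.025,2.264)
"
```

```text
t6.15 pos [ 0.5453 -0.2474 -0.0301] rot [3.1406e+00 1.2000e-03 2.2656e+00] F [0.17 0.56 3.4 ] M [ 0.121  0.181 -0.014] w0.0201 q [-0.426  0.549 -0.146  0.874  0.     0.45 ]
DELTA [ 0.8 -0.8 -5.1] rv [0.0009 0.0012 0.0016]
```

Emit:
jog_arm([
  {"x":0,"y":0,"z":-1,"wx":0,"wy":0,"wz":0,"gripper":10},
  {"x":0,"y":0,"z":0,"wx":0,"wy":0,"wz":0,"gripper":10},
  {"x":0,"y":0,"z":-10,"wx":0,"wy":0,"wz":0,"gripper":10},
  {"x":0,"y":0,"z":-15,"wx":0,"wy":0,"wz":0,"gripper":10},
  {"x":0,"y":0,"z":-15,"wx":0,"wy":0,"wz":0,"gripper":10},
  {"x":0,"y":0,"z":0,"wx":0,"wy":0,"wz":0,"gripper":10},
])

```text
clock: 6.75
ee_pos: [0.5446, -0.2472, 0.013]
tcp_rot: [3.141, -0.0, 2.265]
force: [0.6, -0.5, -0.1]
grip_width: 0.0202
```

```bash
python3 -c "
from h import *
go(.5441,-.2473,.05,2.264)
im=snap('scene','s9')
crop('s9',220,190,130,100,6,'cs9')
"
```

```text
t6.75 pos [ 0.5446 -0.2472  0.013 ] rot [ 3.1413e+00 -2.0000e-04  2.2655e+00] F [ 0.63 -0.48 -0.1 ] M [-0.051 -0.047 -0.027] w0.0202 q [-0.426  0.508 -0.094  0.969  0.     0.45 ]
DELTA [  0.2  -0.4 -37. ] rv [ 0.0003 -0.0002  0.0015]
```

View pics/cs9.png

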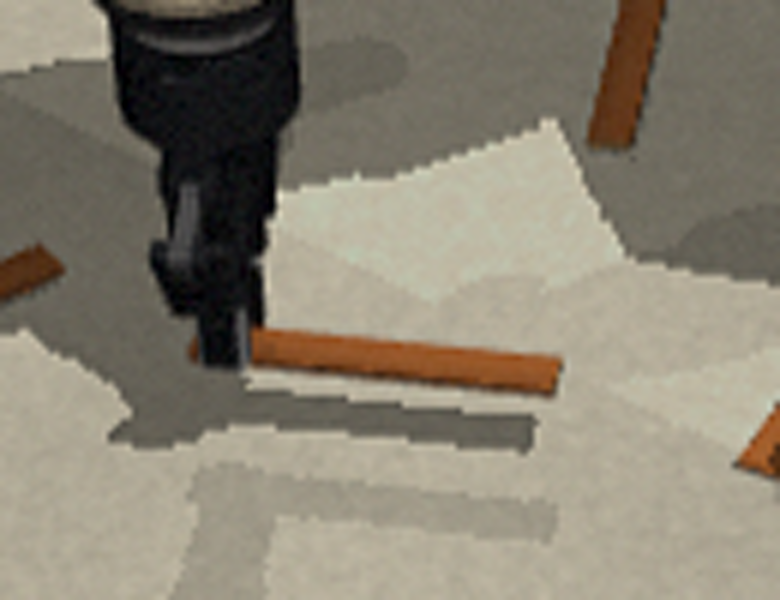

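The strip is held and level, as its even shadow shows. Its underside is at reported z + 30 mm. Now to the pre-insertion pose, outside the throat.

Emit:
jog_arm([
  {"x":20,"y":10,"z":-20,"wx":0,"wy":0,"wz":0,"gripper":10},
  {"x":35,"y":17,"z":-17,"wx":0,"wy":0,"wz":0,"gripper":10},
  {"x":35,"y":17,"z":0,"wx":0,"wy":0,"wz":0,"gripper":10},
  {"x":35,"y":17,"z":0,"wx":0,"wy":0,"wz":0,"gripper":10},
  {"x":15,"y":7,"z":0,"wx":0,"wy":0,"wz":0,"gripper":10},
  {"x":0,"y":0,"z":0,"wx":0,"wy":0,"wz":0.1,"gripper":10},
  {"x":0,"y":0,"z":0,"wx":0,"wy":0,"wz":0.14,"gripper":10},
  {"x":0,"y":0,"z":0,"wx":0,"wy":0,"wz":0.14,"gripper":10},
  {"x":0,"y":0,"z":0,"wx":0,"wy":0,"wz":0.14,"gripper":10},
  {"x":0,"y":0,"z":0,"wx":0,"wy":0,"wz":0.14,"gripper":10},
  {"x":0,"y":0,"z":0,"wx":0,"wy":0,"wz":0.14,"gripper":10},
  {"x":0,"y":0,"z":0,"wx":0,"wy":0,"wz":0.08,"gripper":10},
  {"x":0,"y":0,"z":0,"wx":0,"wy":0,"wz":0,"gripper":10},
])

```text
clock: 8.1
ee_pos: [0.5005, -0.0888, 0.0426]
tcp_rot: [-3.132, -0.001, 1.35]
force: [0.5, -0.8, -0.8]
grip_width: 0.0205
```

```bash
python3 -c "
from h import *
go(.5064,-.0924,.03,1.38)
im=snap('scene','s10');snap('top','t10')
crop('s10',200,190,200,150,4,'cs10')
crop('t10',220,160,200,150,4,'ct10')
"
```

```text
t8.10 pos [ 0.5005 -0.0888  0.0426] rot [-3.1318e+00 -9.0000e-04  1.3504e+00] F [ 0.48 -0.78 -0.8 ] M [-0.003 -0.014 -0.005] w0.0205 q [-1.770e-01  3.240e-01 -2.960e-01  9.600e-01  1.000e-03  1.615e+00]
DELTA [-2.2  6.6 12.5] rv [-0.0098 -0.0011 -0.0296]
```

View pics/cs10.png

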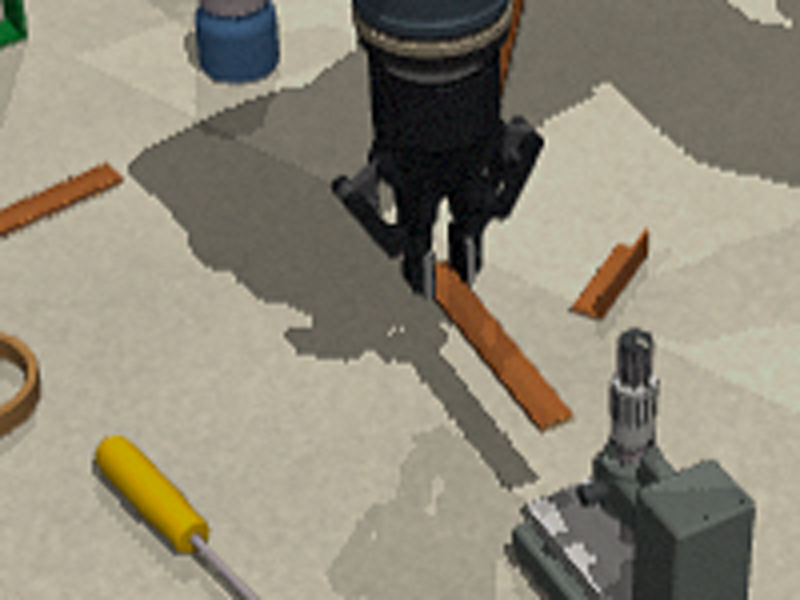

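View pics/ct10.png

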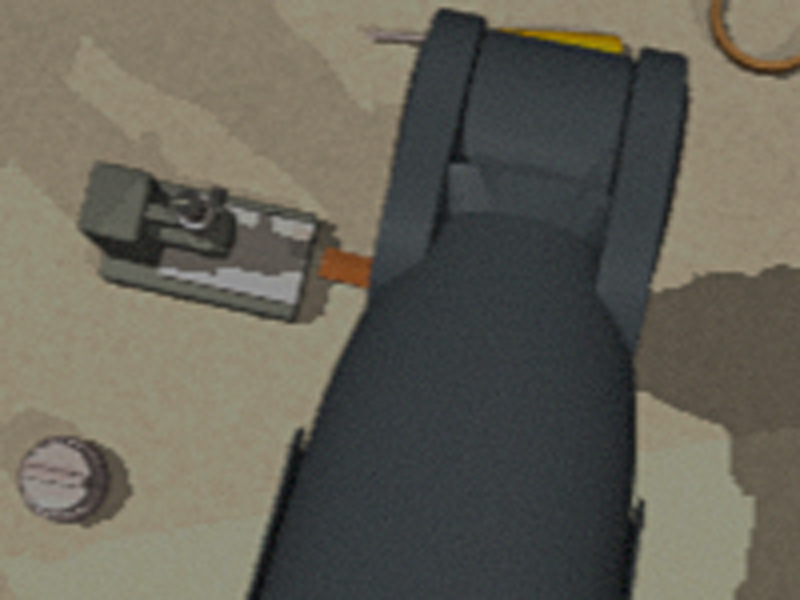

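```bash
python3 -c "
from h import *
T=load('t10');S=load('s10')
t=[(220+u/4-.4,160+v/4-.4) for u,v in((322,246),(319,281))]
s=[(200+u/4-.4,190+v/4-.4) for u,v in((543,426),(573,412))]
for z in(.0786,.075,.072): print(z,plane(T,t,z).mean(0).round(4),plane(S,s,z).mean(0).round(4))
print(tri(T,t[0],S,s[0]),tri(T,t[1],S,s[1]))
"
```

```text
0.0786 [0.5302 0.0498 0.0786] [0.5335 0.0506 0.0786]
0.075 [0.5308 0.0502 0.075 ] [0.5309 0.0478 0.075 ]
0.072 [0.5313 0.0504 0.072 ] [0.5287 0.0454 0.072 ]
(array([0.54305185, 0.04898625, 0.07784582]), np.float64(0.0008734110561261769)) (array([0.51933847, 0.04981965, 0.07460304]), np.float64(0.002749385782466734))
```

Emit:
jog_arm([
  {"x":-2.2,"y":6.6,"z":10,"wx":-0.01,"wy":-0.001,"wz":-0.03,"gripper":10},
  {"x":0,"y":0,"z":10,"wx":0,"wy":0,"wz":0,"gripper":10},
  {"x":0,"y":0,"z":8,"wx":0,"wy":0,"wz":0,"gripper":10},
  {"x":0,"y":0,"z":0,"wx":0,"wy":0,"wz":0,"gripper":10},
])

```text
clock: 8.6
ee_pos: [0.506, -0.0922, 0.0127]
tcp_rot: [-3.141, -0.0, 1.391]
force: [0.2, -0.5, -1.5]
grip_width: 0.0203
```

```bash
python3 -c "
from h import *
go(.5064,-.0924,.012,1.38)
"
```

```text
t8.60 pos [ 0.506  -0.0922  0.0127] rot [-3.1412e+00 -2.0000e-04  1.3914e+00] F [ 0.22 -0.51 -1.5 ] M [-0.055 -0.04   0.026] w0.0203 q [-0.18   0.356 -0.335  0.881  0.     1.57 ]
DELTA [-0.1  0.4  0.7] rv [-0.0004 -0.0002  0.0114]
```

Emit:
jog_arm([
  {"x":5,"y":0.4,"z":0,"wx":0,"wy":0,"wz":0.011,"gripper":10},
  {"x":15,"y":0,"z":0.3,"wx":0,"wy":0,"wz":0,"gripper":10},
  {"x":15,"y":0,"z":0,"wx":0,"wy":0,"wz":0,"gripper":10},
  {"x":15,"y":0,"z":0,"wx":0,"wy":0,"wz":0,"gripper":10},
  {"x":5,"y":0,"z":0,"wx":0,"wy":0,"wz":0,"gripper":10},
  {"x":0,"y":0,"z":0,"wx":0,"wy":0,"wz":0,"gripper":10},
])

```text
clock: 9.2
ee_pos: [0.5181, -0.0326, 0.0136]
tcp_rot: [3.141, -0.001, 1.379]
force: [0.6, 0.4, 0.2]
grip_width: 0.0202
```

```bash
python3 -c "
from h import *
go(.5486-.102*np.cos(1.38),.1256-.102*np.sin(1.38),.0115,1.38)
im=snap('scene','s11');snap('top','t11')
crop('s11',290,220,110,150,4,'cs11')
crop('t11',220,180,120,80,6,'ct11')
"
```

```text
t9.20 pos [ 0.5181 -0.0326  0.0136] rot [ 3.1412e+00 -1.0000e-03  1.3795e+00] F [0.64 0.43 0.18] M [ 0.012 -0.016 -0.002] w0.0202 q [-6.300e-02  3.630e-01 -3.220e-01  8.860e-01  1.000e-03  1.699e+00]
DELTA [59.1 -0.1  2.2] rv [ 0.0004 -0.001  -0.0005]
```

View pics/cs11.png

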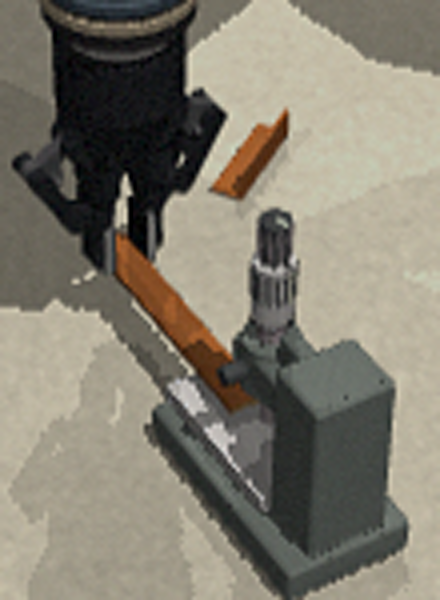

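View pics/ct11.png

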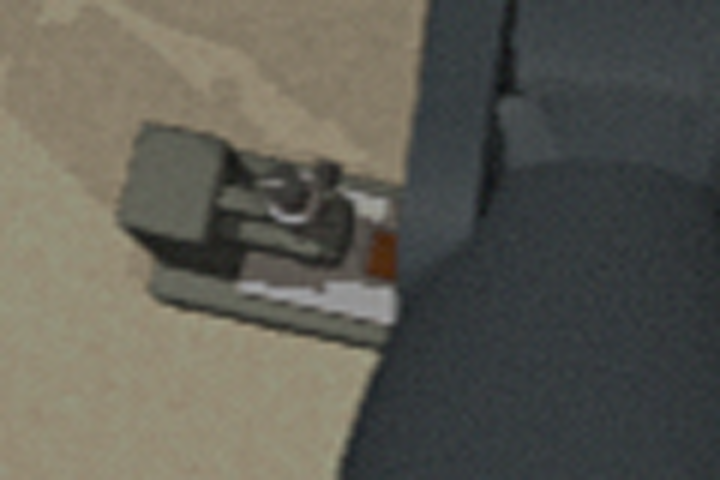

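```bash
python3 -c "
from h import *
T=load('t11');S=load('s11')
t=[(220+u/6-.4,180+v/6-.4) for u,v in((380,230),(368,278))]
s=[(290+u/4-.4,220+v/4-.4) for u,v in((228,411),(256,398))]
c,q=np.cos(1.38),np.sin(1.38)
for I,P in((T,t),(S,s)):
  d=(plane(I,P,.0495)[:,:2]-[.5486,.1256])*1000
  print(np.c_[d@[c,q],d@[-q,c]].round(1))
"
```

```text
[[-22.4 -11.6]
 [-22.1  12.2]]
[[-16.2 -16.2]
 [-16.9   2.8]]
```

Centred to about 0.3 mm in the top view, with the leading end at mic x ≈ -22. Lowering to 41.5 mm and continuing.

Emit:
jog_arm([
  {"x":0,"y":0,"z":1.6,"wx":0,"wy":0,"wz":0,"gripper":10},
  {"x":5,"y":0,"z":0.3,"wx":0,"wy":0,"wz":0,"gripper":10},
  {"x":5,"y":0,"z":0,"wx":0,"wy":0,"wz":0,"gripper":10},
])

```text
clock: 9.6
ee_pos: [0.5197, -0.0246, 0.0116]
tcp_rot: [3.141, -0.001, 1.376]
force: [0.6, -0.1, -0.4]
grip_width: 0.0206
```

Emit:
jog_arm([
  {"x":8,"y":0,"z":0.3,"wx":0,"wy":0,"wz":0,"gripper":10},
  {"x":8,"y":0,"z":0.2,"wx":0,"wy":0,"wz":0,"gripper":10},
])

```text
clock: 9.8
ee_pos: [0.5229, -0.0082, 0.011]
tcp_rot: [3.141, -0.001, 1.375]
force: [0.7, 0.3, -0.8]
grip_width: 0.0201
```

```bash
python3 -c "
from h import *
go(.5486-.102*np.cos(1.38),.1256-.102*np.sin(1.38),.0115,1.38)
"
```

```text
t9.80 pos [ 0.5229 -0.0082  0.011 ] rot [ 3.1414e+00 -6.0000e-04  1.3752e+00] F [ 0.69  0.28 -0.8 ] M [-0.042  0.019 -0.034] w0.0201 q [-1.60e-02  3.72e-01 -3.14e-01  8.84e-01  1.00e-03  1.75e+00]
DELTA [34.2 -0.3 -0.5] rv [ 0.0002 -0.0006 -0.0048]
```

Emit:
jog_arm([
  {"x":8,"y":0,"z":0,"wx":0,"wy":0,"wz":-0.004,"gripper":10},
  {"x":8,"y":0,"z":0,"wx":0,"wy":0,"wz":0,"gripper":10},
  {"x":8,"y":0,"z":0,"wx":0,"wy":0,"wz":0,"gripper":10},
])

```text
clock: 10.1
ee_pos: [0.5279, 0.018, 0.011]
tcp_rot: [3.141, -0.001, 1.38]
force: [-0.3, 0.6, -0.2]
grip_width: 0.0202
```

Emit:
jog_arm([
  {"x":3,"y":0,"z":0,"wx":0,"wy":0,"wz":0,"gripper":10},
  {"x":2,"y":0,"z":0,"wx":0,"wy":0,"wz":0,"gripper":10},
])

```text
clock: 10.3
ee_pos: [0.5291, 0.0245, 0.011]
tcp_rot: [3.141, -0.001, 1.382]
force: [0.2, 0.5, -0.7]
grip_width: 0.0202
```

```bash
python3 -c "
from h import *
go(.5486-.102*np.cos(1.38),.1256-.102*np.sin(1.38),.0105,1.38)
"
```

```text
t10.30 pos [0.5291 0.0245 0.011 ] rot [ 3.1414e+00 -8.0000e-04  1.3815e+00] F [ 0.21  0.55 -0.68] M [-0.057 -0.008  0.013] w0.0202 q [ 4.600e-02  3.850e-01 -2.960e-01  8.900e-01  1.000e-03  1.806e+00]
DELTA [ 1.  -0.1  0.5] rv [ 0.0002 -0.0008  0.0015]
```

Near the column now. Small pushes until contact.

Emit:
jog_arm([
  {"x":1,"y":0,"z":0.2,"wx":0,"wy":0,"wz":0,"gripper":10},
])

```text
clock: 10.4
ee_pos: [0.5294, 0.0257, 0.0108]
tcp_rot: [3.141, -0.001, 1.382]
force: [0.2, 0.2, 0.3]
grip_width: 0.0202
```

Emit:
jog_arm([
  {"x":1,"y":0,"z":0.2,"wx":0,"wy":0,"wz":0,"gripper":10},
])

```text
clock: 10.5
ee_pos: [0.5293, 0.0259, 0.0105]
tcp_rot: [3.141, 0.001, 1.381]
force: [-2.3, -10.8, -0.4]
grip_width: 0.0202
```

Emit:
jog_arm([
  {"x":1,"y":0,"z":0.2,"wx":0,"wy":0,"wz":0,"gripper":10},
])

```text
clock: 10.6
ee_pos: [0.5291, 0.0258, 0.0102]
tcp_rot: [-3.142, 0.003, 1.38]
force: [-1.0, -7.1, 0.7]
grip_width: 0.0203
```

Emit:
jog_arm([
  {"x":1,"y":0,"z":0,"wx":0,"wy":0,"wz":0,"gripper":10},
])

```text
clock: 10.7
ee_pos: [0.529, 0.0257, 0.01]
tcp_rot: [-3.141, 0.005, 1.38]
force: [-1.2, -6.2, 0.2]
grip_width: 0.0203
```

Butted, with a force of about -11 N along the insertion at the predicted place. Lowering the last bit, then releasing.

Emit:
jog_arm([
  {"x":0.3,"y":0,"z":0.6,"wx":0,"wy":0.004,"wz":0,"gripper":10},
])

```text
clock: 10.8
ee_pos: [0.5291, 0.0257, 0.0094]
tcp_rot: [-3.141, 0.001, 1.379]
force: [0.1, 1.6, 1.7]
grip_width: 0.0199
```

Emit:
jog_arm([
  {"x":0.3,"y":0,"z":0.5,"wx":0,"wy":0,"wz":0,"gripper":10},
])

```text
clock: 10.9
ee_pos: [0.5291, 0.0257, 0.009]
tcp_rot: [-3.141, 0.001, 1.379]
force: [-1.7, -1.6, 3.2]
grip_width: 0.02
```

```bash
python3 -c "
from h import *
go(.5486-.102*np.cos(1.38),.1256-.102*np.sin(1.38),.0095,1.38)
"
```

```text
t10.90 pos [0.5291 0.0257 0.009 ] rot [-3.1414e+00  8.0000e-04  1.3787e+00] F [-1.69 -1.57  3.25] M [-0.342  0.292  0.028] w0.0200 q [ 4.900e-02  3.870e-01 -2.980e-01  8.860e-01 -1.000e-03  1.812e+00]
DELTA [-0.2  0.2 -0.5] rv [-0.0002  0.0008 -0.0013]
```

Emit:
jog_arm([
  {"x":0,"y":0,"z":0,"wx":0,"wy":0,"wz":0,"gripper":26},
  {"x":0,"y":0,"z":0,"wx":0,"wy":0,"wz":0,"gripper":34},
  {"x":0,"y":0,"z":0,"wx":0,"wy":0,"wz":0,"gripper":44},
  {"x":0,"y":0,"z":-5,"wx":0,"wy":0,"wz":0,"gripper":44},
  {"x":0,"y":0,"z":-20,"wx":0,"wy":0,"wz":0,"gripper":44},
  {"x":-5,"y":0,"z":-40,"wx":0,"wy":0,"wz":0,"gripper":44},
  {"x":-10,"y":0,"z":-40,"wx":0,"wy":0,"wz":0,"gripper":44},
  {"x":-10,"y":0,"z":-40,"wx":0,"wy":0,"wz":0,"gripper":44},
])

```text
clock: 11.7
ee_pos: [0.5205, 0.0017, 0.1548]
tcp_rot: [-3.132, 0.002, 1.38]
force: [2.3, 0.2, -0.7]
grip_width: 0.0439
```

```bash
python3 -c "
from h import *
go(.5486,.1256,.2,1.38)
im=snap('scene','s12');snap('top','t12')
crop('s12',280,220,130,150,4,'cs12')
crop('t12',220,180,130,100,6,'ct12')
"
```

```text
t11.70 pos [0.5205 0.0017 0.1548] rot [-3.1319e+00  2.0000e-03  1.3804e+00] F [ 2.32  0.22 -0.73] M [-0.046 -0.072  0.045] w0.0439 q [ 0.003  0.277 -0.065  1.239 -0.     1.764]
DELTA [126.9   3.7 -45.5] rv [-0.0097  0.002   0.0004]
```

View pics/cs12.png

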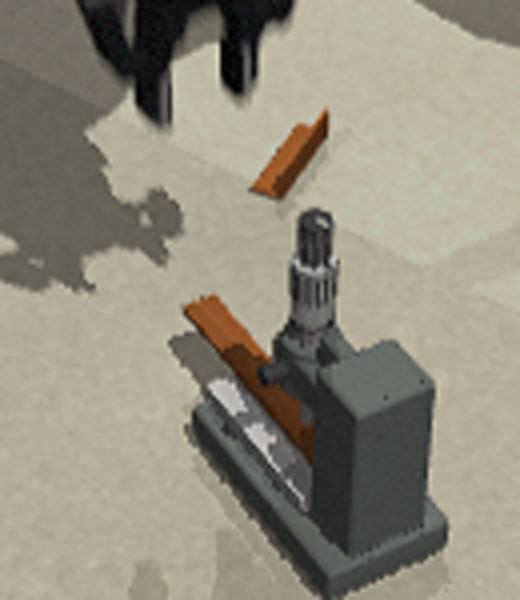

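View pics/ct12.png

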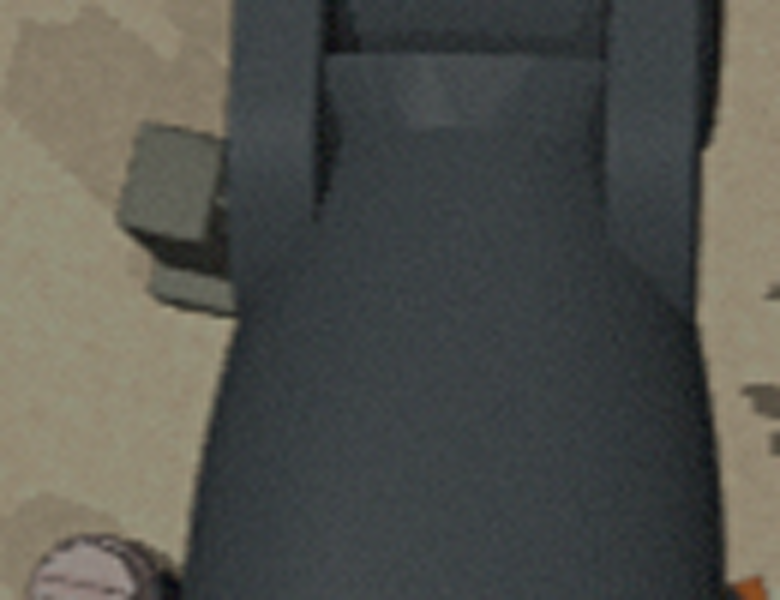

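The strip lies in the throat with its end at the column and the gripper is clear. Now up and over the cap, winding the wrist back for one long clockwise sweep.

Emit:
jog_arm([
  {"x":0,"y":0,"z":-25,"wx":-0.01,"wy":0.002,"wz":0,"gripper":40},
  {"x":0,"y":0,"z":-30,"wx":0,"wy":0,"wz":0,"gripper":40},
  {"x":0,"y":0,"z":-5,"wx":0,"wy":0,"wz":-0.14,"gripper":40},
  {"x":0,"y":0,"z":0,"wx":0,"wy":0,"wz":-0.14,"gripper":40},
  {"x":0,"y":0,"z":0,"wx":0,"wy":0,"wz":-0.14,"gripper":40},
  {"x":0,"y":0,"z":0,"wx":0,"wy":0,"wz":-0.14,"gripper":40},
  {"x":0,"y":0,"z":0,"wx":0,"wy":0,"wz":-0.14,"gripper":40},
  {"x":0,"y":0,"z":0,"wx":0,"wy":0,"wz":-0.14,"gripper":40},
  {"x":0,"y":0,"z":0,"wx":0,"wy":0,"wz":-0.14,"gripper":40},
  {"x":0,"y":0,"z":0,"wx":0,"wy":0,"wz":-0.14,"gripper":40},
  {"x":0,"y":0,"z":0,"wx":0,"wy":0,"wz":-0.14,"gripper":40},
  {"x":0,"y":0,"z":0,"wx":0,"wy":0,"wz":-0.14,"gripper":40},
  {"x":0,"y":0,"z":0,"wx":0,"wy":0,"wz":-0.14,"gripper":40},
  {"x":0,"y":0,"z":0,"wx":0,"wy":0,"wz":-0.14,"gripper":40},
  {"x":0,"y":0,"z":0,"wx":0,"wy":0,"wz":-0.14,"gripper":40},
  {"x":0,"y":0,"z":0,"wx":0,"wy":0,"wz":-0.14,"gripper":40},
  {"x":0,"y":0,"z":0,"wx":0,"wy":0,"wz":-0.14,"gripper":40},
  {"x":0,"y":0,"z":0,"wx":0,"wy":0,"wz":-0.14,"gripper":40},
  {"x":0,"y":0,"z":0,"wx":0,"wy":0,"wz":-0.14,"gripper":40},
])

```text
clock: 13.7
ee_pos: [0.5223, 0.0023, 0.2261]
tcp_rot: [-3.134, 0.011, -2.427]
force: [-0.5, -0.1, 0.7]
grip_width: 0.0402
```

Emit:
jog_arm([
  {"x":0,"y":0,"z":0,"wx":0,"wy":0,"wz":-0.14,"gripper":40},
  {"x":0,"y":0,"z":0,"wx":0,"wy":0,"wz":-0.14,"gripper":40},
  {"x":0,"y":0,"z":0,"wx":0,"wy":0,"wz":-0.14,"gripper":40},
  {"x":0,"y":0,"z":0,"wx":0,"wy":0,"wz":-0.14,"gripper":40},
  {"x":0,"y":0,"z":0,"wx":0,"wy":0,"wz":-0.14,"gripper":40},
  {"x":0,"y":0,"z":0,"wx":0,"wy":0,"wz":-0.14,"gripper":40},
  {"x":0,"y":0,"z":0,"wx":0,"wy":0,"wz":-0.14,"gripper":40},
  {"x":0,"y":0,"z":0,"wx":0,"wy":0,"wz":-0.14,"gripper":40},
  {"x":0,"y":0,"z":0,"wx":0,"wy":0,"wz":-0.14,"gripper":40},
  {"x":0,"y":0,"z":0,"wx":0,"wy":0,"wz":-0.14,"gripper":40},
  {"x":0,"y":0,"z":0,"wx":0,"wy":0,"wz":0,"gripper":40},
])

```text
clock: 14.8
ee_pos: [0.5211, 0.0034, 0.2275]
tcp_rot: [-3.13, -0.006, -0.963]
force: [-0.2, -0.1, -0.1]
grip_width: 0.0399
```

```bash
python3 -c "
from h import *
s=state();go(.5486,.1256,.2,s['tcp_rot'][2])
"
```

```text
t14.80 pos [0.5211 0.0034 0.2275] rot [-3.13   -0.0062 -0.9635] F [-0.19 -0.09 -0.05] M [-0.001  0.038  0.045] w0.0399 q [ 5.000e-03  2.410e-01  7.200e-02  1.389e+00  1.000e-03 -2.173e+00]
DELTA [-84.9 -92.   28. ] rv [-0.0116 -0.0062  0.    ]
```

Emit:
jog_arm([
  {"x":-30,"y":-32,"z":0,"wx":-0.011,"wy":-0.006,"wz":0,"gripper":40},
  {"x":-30,"y":-33,"z":5,"wx":0,"wy":0,"wz":0,"gripper":40},
  {"x":-22,"y":-24,"z":5,"wx":0,"wy":0,"wz":0,"gripper":40},
  {"x":0,"y":0,"z":0,"wx":0,"wy":0,"wz":0,"gripper":40},
])

```text
clock: 15.2
ee_pos: [0.5488, 0.1244, 0.2179]
tcp_rot: [-3.141, -0.001, -0.986]
force: [0.1, -0.2, 0.2]
grip_width: 0.0403
```

```bash
python3 -c "
from h import *
s=state();go(.5486,.1256,.19,s['tcp_rot'][2])
"
```

```text
t15.20 pos [0.5488 0.1244 0.2179] rot [-3.1406e+00 -6.0000e-04 -9.8610e-01] F [ 0.05 -0.2   0.16] M [-0.111 -0.019  0.009] w0.0403 q [ 0.223  0.343  0.186  1.412 -0.    -1.932]
DELTA [-1.1 -0.4 27.9] rv [-0.001  -0.0006  0.    ]
```

Emit:
jog_arm([
  {"x":-1.1,"y":-0.4,"z":15,"wx":-0.001,"wy":-0.001,"wz":0,"gripper":40},
  {"x":0,"y":0,"z":15,"wx":0,"wy":0,"wz":0,"gripper":40},
  {"x":0,"y":0,"z":6,"wx":0,"wy":0,"wz":0,"gripper":40},
  {"x":0,"y":0,"z":0,"wx":0,"wy":0,"wz":0,"gripper":40},
])

```text
clock: 15.6
ee_pos: [0.5484, 0.1258, 0.1814]
tcp_rot: [-3.141, -0.0, -0.999]
force: [-0.7, 0.3, -0.0]
grip_width: 0.04
```

```bash
python3 -c "
from h import *
s=state();go(.5486,.1256,.148,s['tcp_rot'][2])
im=snap('scene','s13')
crop('s13',320,220,90,80,8,'cs13')
for z in (.196,.198,.1705,.178): print(z,(proj(im,[.5486,.1256,z])-[320,220]+.5)*8)
"
```

```text
t15.60 pos [0.5484 0.1258 0.1814] rot [-3.1414e+00 -1.0000e-04 -9.9880e-01] F [-0.7   0.25 -0.05] M [ 0.021 -0.011  0.024] w0.0400 q [ 0.226  0.347  0.1    1.323  0.    -1.917]
DELTA [ 0.3 -0.  33.4] rv [-0.0002 -0.0001  0.    ]
0.196 [[311.54216789 441.66364357]]
0.198 [[311.75869162 435.85755869]]
0.1705 [[308.81968095 514.69067179]]
0.178 [[309.61313558 493.40282257]]
```

View pics/cs13.png

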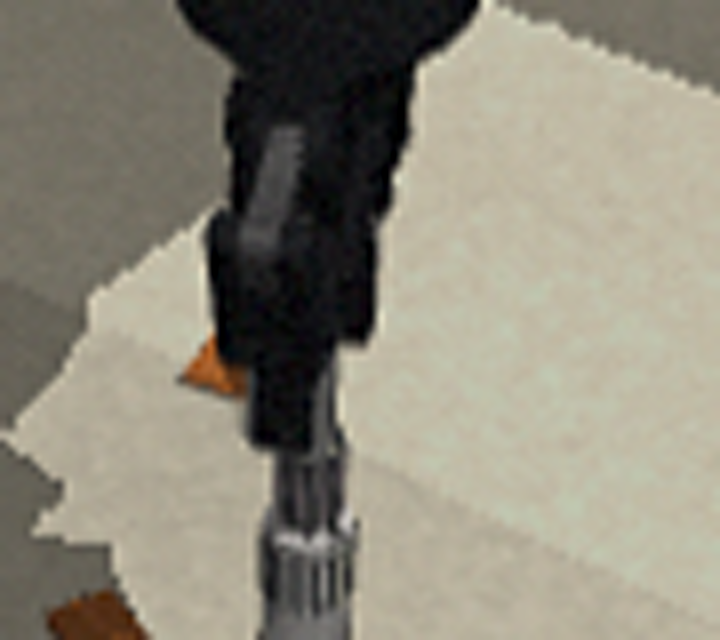

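Emit:
jog_arm([
  {"x":0.3,"y":0,"z":6,"wx":0,"wy":0,"wz":0,"gripper":40},
  {"x":0,"y":0,"z":8,"wx":0,"wy":0,"wz":0,"gripper":40},
])

```text
clock: 15.85
ee_pos: [0.5499, 0.1253, 0.1692]
tcp_rot: [-3.138, -0.001, -1.001]
force: [0.0, 0.1, -0.1]
grip_width: 0.0401
```

Emit:
jog_arm([
  {"x":0,"y":0,"z":8,"wx":0,"wy":0,"wz":0,"gripper":40},
  {"x":0,"y":0,"z":8,"wx":0,"wy":0,"wz":0,"gripper":40},
  {"x":0,"y":0,"z":2,"wx":0,"wy":0,"wz":0,"gripper":40},
  {"x":0,"y":0,"z":0,"wx":0,"wy":0,"wz":0,"gripper":40},
])

```text
clock: 16.25
ee_pos: [0.5494, 0.1249, 0.1485]
tcp_rot: [-3.139, -0.001, -1.002]
force: [0.4, -0.7, -0.7]
grip_width: 0.0402
```

```bash
python3 -c "
from h import *
s=state();go(.5486,.1256,.148,s['tcp_rot'][2])
im=snap('scene','s14')
crop('s14',320,220,90,80,8,'cs14')
p=s['ee_pos']
for L in(20,25,30):
  for z in (.026,.030,): print(L,z,(proj(im,p+np.array([.84*L/1e3,.54*L/1e3,z]))-[320,220]+.5)*8)
"
```

```text
t16.25 pos [0.5494 0.1249 0.1485] rot [-3.1393e+00 -9.0000e-04 -1.0018e+00] F [ 0.42 -0.71 -0.67] M [ 0.042  0.045 -0.009] w0.0402 q [ 0.224  0.355  0.027  1.241 -0.    -1.916]
DELTA [-1.1  0.3  0.5] rv [-0.0023 -0.0009  0.    ]
20 0.026 [[286.74268328 552.81489373]]
20 0.03 [[287.1267081  541.40086418]]
25 0.026 [[282.09991752 565.38243217]]
25 0.03 [[282.47573804 553.95981085]]
30 0.026 [[277.42973871 578.02436093]]
30 0.03 [[277.79725249 566.59324058]]
```

View pics/cs14.png

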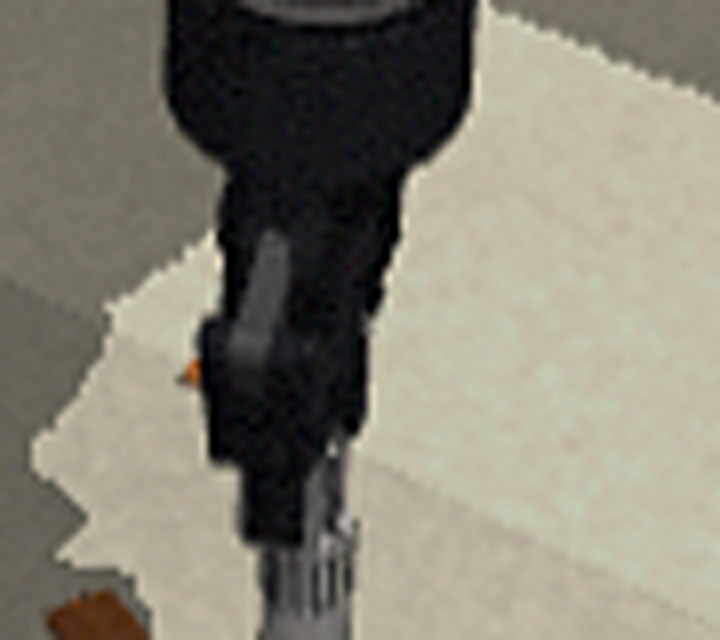

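Emit:
jog_arm([
  {"x":-1.1,"y":0.3,"z":0.5,"wx":-0.002,"wy":-0.001,"wz":0,"gripper":40},
  {"x":0,"y":0,"z":0,"wx":0,"wy":0,"wz":0,"gripper":26},
  {"x":0,"y":0,"z":0,"wx":0,"wy":0,"wz":0,"gripper":22},
], squeeze=20)

```text
clock: 16.6
ee_pos: [0.5489, 0.1259, 0.1488]
tcp_rot: [-3.141, -0.0, -1.002]
force: [-0.6, 0.5, 0.5]
grip_width: 0.0221
```

Emit:
jog_arm([
  {"x":0,"y":0,"z":0,"wx":0,"wy":0,"wz":0,"gripper":8},
  {"x":0,"y":0,"z":0,"wx":0,"wy":0,"wz":0,"gripper":8},
  {"x":0,"y":0,"z":0,"wx":0,"wy":0,"wz":0,"gripper":8},
])

```text
clock: 16.9
ee_pos: [0.5488, 0.1258, 0.149]
tcp_rot: [-3.141, -0.0, -1.002]
force: [-0.2, -1.1, -0.3]
grip_width: 0.0171
```

```bash
python3 -c "
from h import *
s=state();go(.5486,.1256,.148,s['tcp_rot'][2])
"
```

```text
t16.90 pos [0.5488 0.1258 0.149 ] rot [-3.1407e+00 -2.0000e-04 -1.0016e+00] F [-0.19 -1.05 -0.27] M [-0.086  0.098  0.047] w0.0171 q [ 0.225  0.355  0.029  1.244  0.    -1.915]
DELTA [0.1 0.3 1. ] rv [-0.0009 -0.0002  0.    ]
```

The cap is gripped at 17 mm with almost no side force, so it is well centred. First turn: 5 × 0.1 rad, following down 0.16 mm per row.

Emit:
jog_arm([
  {"x":0,"y":0,"z":0.16,"wx":0,"wy":0,"wz":0.1,"gripper":8},
  {"x":0,"y":0,"z":0.16,"wx":0,"wy":0,"wz":0.1,"gripper":8},
  {"x":0,"y":0,"z":0.16,"wx":0,"wy":0,"wz":0.1,"gripper":8},
  {"x":0,"y":0,"z":0.16,"wx":0,"wy":0,"wz":0.1,"gripper":8},
  {"x":0,"y":0,"z":0.16,"wx":0,"wy":0,"wz":0.1,"gripper":8},
])

```text
clock: 17.4
ee_pos: [0.5484, 0.1256, 0.1481]
tcp_rot: [-3.141, -0.0, -1.518]
force: [-1.1, 1.3, 0.0]
grip_width: 0.0171
```

```bash
python3 -c "
from h import *
s=state();go(.5488,.1258,.149-.00159*(s['joint_pos'][5]+1.915),s['tcp_rot'][2])
"
```

```text
t17.40 pos [0.5484 0.1256 0.1481] rot [-3.1414 -0.     -1.5185] F [-1.14  1.28  0.04] M [-0.093  0.321  0.028] w0.0171 q [ 0.225  0.355  0.027  1.243 -0.    -1.398]
DELTA [-0.2 -0.4 -0.1] rv [-0.0002 -0.      0.    ]
```

Emit:
jog_arm([
  {"x":0,"y":-0.2,"z":0.12,"wx":0,"wy":0,"wz":0.1,"gripper":8},
  {"x":0,"y":0,"z":0.16,"wx":0,"wy":0,"wz":0.1,"gripper":8},
  {"x":0,"y":0,"z":0.16,"wx":0,"wy":0,"wz":0.1,"gripper":8},
  {"x":0,"y":0,"z":0.16,"wx":0,"wy":0,"wz":0.1,"gripper":8},
  {"x":0,"y":0,"z":0.16,"wx":0,"wy":0,"wz":0.1,"gripper":8},
])

```text
clock: 17.9
ee_pos: [0.5479, 0.1257, 0.1473]
tcp_rot: [3.141, -0.0, -2.04]
force: [-1.2, 0.6, 1.3]
grip_width: 0.0173
```

```bash
python3 -c "
from h import *
s=state();go(.5488,.1258,.149-.00159*(s['joint_pos'][5]+1.915),s['tcp_rot'][2])
"
```

```text
t17.90 pos [0.5479 0.1257 0.1473] rot [ 3.1406e+00 -3.0000e-04 -2.0396e+00] F [-1.16  0.59  1.3 ] M [-0.07   0.311 -0.01 ] w0.0173 q [ 0.225  0.356  0.026  1.242  0.    -0.877]
DELTA [-0.5 -0.8 -0.1] rv [ 0.001  -0.0003 -0.    ]
```

Emit:
jog_arm([
  {"x":-0.1,"y":-0.3,"z":0.1,"wx":0,"wy":0,"wz":0.1,"gripper":8},
  {"x":0,"y":0,"z":0.15,"wx":0,"wy":0,"wz":0.1,"gripper":8},
  {"x":0,"y":0,"z":0.16,"wx":0,"wy":0,"wz":0.1,"gripper":8},
  {"x":0,"y":0,"z":0.16,"wx":0,"wy":0,"wz":0.1,"gripper":8},
  {"x":0,"y":0,"z":0.16,"wx":0,"wy":0,"wz":0.1,"gripper":8},
])

```text
clock: 18.4
ee_pos: [0.5474, 0.1259, 0.1464]
tcp_rot: [3.14, -0.002, -2.561]
force: [-0.7, 0.8, -0.0]
grip_width: 0.0171
```

Emit:
jog_arm([
  {"x":0,"y":0,"z":0.16,"wx":0,"wy":0,"wz":0.1,"gripper":8},
  {"x":0,"y":0,"z":0.16,"wx":0,"wy":0,"wz":0.1,"gripper":8},
  {"x":0,"y":0,"z":0.16,"wx":0,"wy":0,"wz":0.1,"gripper":8},
  {"x":0,"y":0,"z":0.16,"wx":0,"wy":0,"wz":0.1,"gripper":8},
])

```text
clock: 18.8
ee_pos: [0.5471, 0.1263, 0.1458]
tcp_rot: [3.14, -0.003, -2.978]
force: [-0.1, 0.3, -0.9]
grip_width: 0.0169
```

```bash
python3 -c "
from h import *
s=state();go(.5488,.1258,.149-.00159*(s['joint_pos'][5]+1.915),s['tcp_rot'][2])
snap('scene','s15');crop('s15',320,220,90,80,8,'cs15')
"
```

```text
t18.80 pos [0.5471 0.1263 0.1458] rot [ 3.1397e+00 -2.6000e-03 -2.9775e+00] F [-0.11  0.31 -0.9 ] M [0.068 0.219 0.001] w0.0169 q [0.226 0.356 0.023 1.24  0.002 0.061]
DELTA [-1.6 -0.7 -0.1] rv [ 0.0019 -0.0026 -0.    ]
```

View pics/cs15.png

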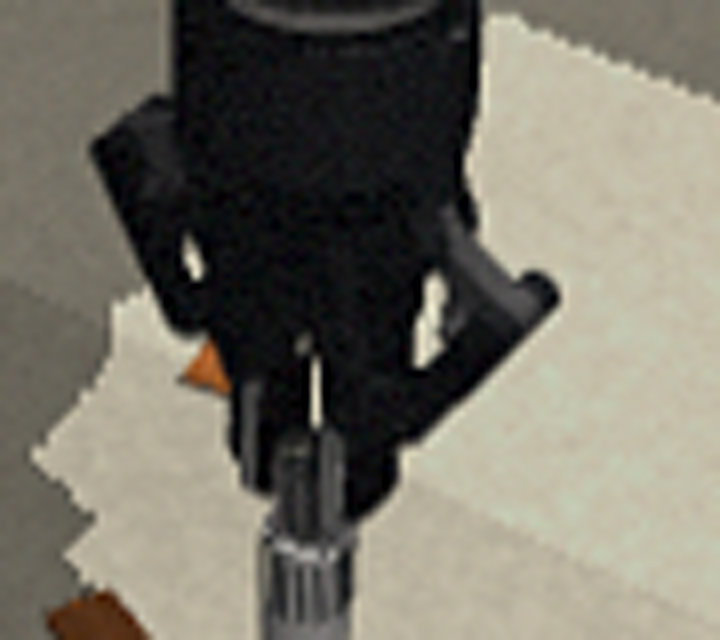

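Emit:
jog_arm([
  {"x":-0.4,"y":-0.2,"z":0.1,"wx":0.002,"wy":-0.002,"wz":0.1,"gripper":8},
  {"x":-0.4,"y":0,"z":0.14,"wx":0,"wy":0,"wz":0.1,"gripper":8},
  {"x":-0.4,"y":0,"z":0.15,"wx":0,"wy":0,"wz":0.1,"gripper":8},
])

```text
clock: 19.15
ee_pos: [0.5476, 0.1266, 0.1452]
tcp_rot: [3.141, -0.002, 2.996]
force: [-3.3, 1.2, 1.6]
grip_width: 0.0169
```

```bash
cat > c.py <<'E'
from h import *
s=state();go(.5485,.1258,.149-.00159*(s['joint_pos'][5]+1.915),s['tcp_rot'][2])
print('turned',s['joint_pos'][5]+1.915)
E
python3 c.py
```

```text
t19.15 pos [0.5476 0.1266 0.1452] rot [ 3.1414e+00 -2.0000e-03  2.9964e+00] F [-3.32  1.23  1.64] M [ 0.124  0.686 -0.015] w0.0169 q [2.270e-01 3.570e-01 2.300e-02 1.238e+00 1.000e-03 3.720e-01]
DELTA [-1.  -0.6 -0.1] rv [ 0.0002 -0.002  -0.    ]
turned 2.2868008852066386
```

Emit:
jog_arm([
  {"x":0,"y":0,"z":0.1,"wx":0,"wy":0,"wz":0.1,"gripper":8},
  {"x":0,"y":0,"z":0.15,"wx":0,"wy":0,"wz":0.1,"gripper":8},
])

```text
clock: 19.35
ee_pos: [0.5472, 0.1267, 0.145]
tcp_rot: [-3.141, -0.003, 2.793]
force: [-0.6, 1.8, -0.2]
grip_width: 0.0168
```

```bash
python3 c.py
```

```text
t19.35 pos [0.5472 0.1267 0.145 ] rot [-3.1415e+00 -2.8000e-03  2.7928e+00] F [-0.63  1.75 -0.18] M [0.143 0.257 0.055] w0.0168 q [2.270e-01 3.570e-01 2.200e-02 1.238e+00 1.000e-03 5.760e-01]
DELTA [-1.6 -0.4 -0.1] rv [-0.0001 -0.0028  0.    ]
turned 2.490540413143322
```

Emit:
jog_arm([
  {"x":0,"y":0,"z":0.14,"wx":0,"wy":0,"wz":0.1,"gripper":8},
  {"x":0,"y":0,"z":0.15,"wx":0,"wy":0,"wz":0.1,"gripper":8},
])

```text
clock: 19.55
ee_pos: [0.5471, 0.127, 0.1447]
tcp_rot: [-3.141, -0.003, 2.589]
force: [-1.3, 0.3, -0.0]
grip_width: 0.0167
```

```bash
python3 c.py
```

```text
t19.55 pos [0.5471 0.127  0.1447] rot [-3.1412e+00 -3.1000e-03  2.5893e+00] F [-1.3   0.27 -0.01] M [0.12  0.043 0.025] w0.0167 q [0.227 0.357 0.021 1.237 0.002 0.779]
DELTA [-1.8 -0.3 -0. ] rv [-0.0004 -0.0031  0.    ]
turned 2.6942455214522405
```

Emit:
jog_arm([
  {"x":0,"y":0,"z":0.13,"wx":0,"wy":-0.002,"wz":0.1,"gripper":8},
  {"x":0,"y":0,"z":0.15,"wx":0,"wy":0,"wz":0.1,"gripper":8},
])

```text
clock: 19.75
ee_pos: [0.5472, 0.1272, 0.1444]
tcp_rot: [-3.141, -0.001, 2.386]
force: [-1.2, 0.6, -1.1]
grip_width: 0.0168
```

```bash
python3 c.py
```

```text
t19.75 pos [0.5472 0.1272 0.1444] rot [-3.1413e+00 -1.1000e-03  2.3857e+00] F [-1.2   0.58 -1.07] M [ 0.083  0.042 -0.043] w0.0168 q [2.280e-01 3.560e-01 1.900e-02 1.234e+00 1.000e-03 9.840e-01]
DELTA [-1.9 -0.1 -0. ] rv [-0.0003 -0.0011  0.    ]
turned 2.89890317709833
```

Emit:
jog_arm([
  {"x":0,"y":0,"z":0.13,"wx":0,"wy":0,"wz":0.1,"gripper":8},
  {"x":0,"y":0,"z":0.15,"wx":0,"wy":0,"wz":0.1,"gripper":8},
])

```text
clock: 19.95
ee_pos: [0.5473, 0.1274, 0.144]
tcp_rot: [-3.141, -0.001, 2.182]
force: [0.3, 0.4, -0.8]
grip_width: 0.0168
```

```bash
python3 c.py
```

```text
t19.95 pos [0.5473 0.1274 0.144 ] rot [-3.1413e+00 -1.1000e-03  2.1820e+00] F [ 0.28  0.4  -0.77] M [ 0.079 -0.052  0.022] w0.0168 q [2.280e-01 3.560e-01 1.800e-02 1.233e+00 1.000e-03 1.188e+00]
DELTA [-2.   0.1 -0.1] rv [-0.0003 -0.0011  0.    ]
turned 3.102694281857772
```

Emit:
jog_arm([
  {"x":0,"y":0,"z":0.12,"wx":0,"wy":0,"wz":0.1,"gripper":8},
  {"x":0,"y":0,"z":0.15,"wx":0,"wy":0,"wz":0.1,"gripper":8},
])

```text
clock: 20.15
ee_pos: [0.5475, 0.1275, 0.1437]
tcp_rot: [-3.141, -0.001, 1.978]
force: [0.3, 1.1, 0.2]
grip_width: 0.0172
```

```bash
python3 c.py
```

```text
t20.15 pos [0.5475 0.1275 0.1437] rot [-3.1414e+00 -1.2000e-03  1.9783e+00] F [0.34 1.07 0.22] M [0.05  0.008 0.042] w0.0172 q [2.280e-01 3.560e-01 1.800e-02 1.232e+00 1.000e-03 1.391e+00]
DELTA [-1.9  0.3 -0. ] rv [-0.0002 -0.0012  0.    ]
turned 3.306422202589899
```

Emit:
jog_arm([
  {"x":0,"y":0,"z":0.12,"wx":0,"wy":0,"wz":0.1,"gripper":8},
])

```text
clock: 20.25
ee_pos: [0.5476, 0.1275, 0.1436]
tcp_rot: [-3.141, -0.001, 1.876]
force: [0.6, -0.3, -0.9]
grip_width: 0.017
```

```bash
python3 c.py; python3 -c "
from h import *
snap('scene','s16');crop('s16',320,220,90,80,8,'cs16')"
```

```text
t20.25 pos [0.5476 0.1275 0.1436] rot [-3.1415e+00 -1.1000e-03  1.8765e+00] F [ 0.58 -0.28 -0.93] M [ 0.074 -0.052  0.036] w0.0170 q [2.280e-01 3.570e-01 1.800e-02 1.232e+00 1.000e-03 1.493e+00]
DELTA [-1.9  0.3 -0. ] rv [-0.0001 -0.0011  0.    ]
turned 3.4082566639018523
```

View pics/cs16.png

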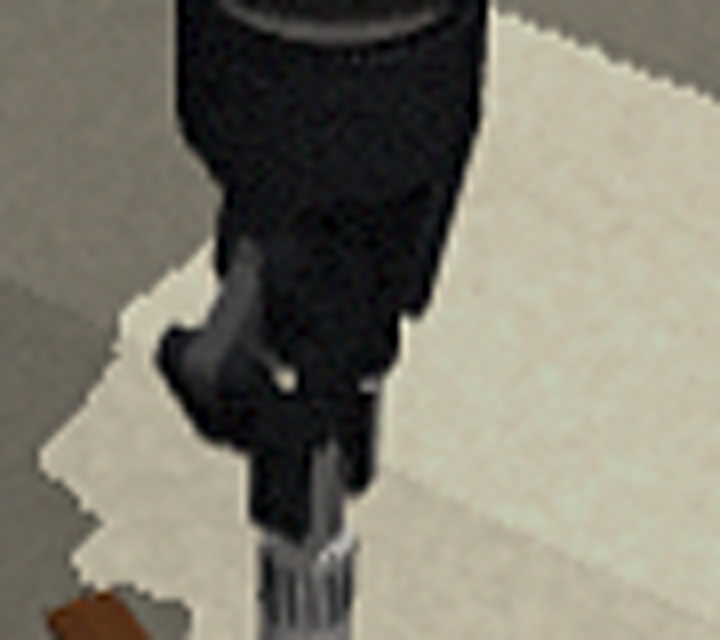

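Emit:
jog_arm([
  {"x":0,"y":0,"z":0.1,"wx":0,"wy":0,"wz":0.1,"gripper":8},
])

```text
clock: 20.4
ee_pos: [0.5477, 0.1276, 0.1434]
tcp_rot: [-3.141, -0.001, 1.773]
force: [-0.1, 0.5, -0.3]
grip_width: 0.0169
```

```bash
python3 c.py
```

```text
t20.40 pos [0.5477 0.1276 0.1434] rot [-3.1415e+00 -1.2000e-03  1.7725e+00] F [-0.07  0.5  -0.28] M [ 0.053 -0.001  0.03 ] w0.0169 q [2.280e-01 3.570e-01 1.700e-02 1.232e+00 1.000e-03 1.597e+00]
DELTA [-1.9  0.4  0. ] rv [-0.0001 -0.0012  0.    ]
turned 3.51222782283644
```

Emit:
jog_arm([
  {"x":0,"y":0,"z":0.1,"wx":0,"wy":0,"wz":0.1,"gripper":8},
])

```text
clock: 20.5
ee_pos: [0.5478, 0.1276, 0.1434]
tcp_rot: [3.142, -0.001, 1.672]
force: [-0.5, 0.1, 0.7]
grip_width: 0.0173
```

```bash
python3 c.py
```

```text
t20.50 pos [0.5478 0.1276 0.1434] rot [ 3.1415e+00 -1.2000e-03  1.6724e+00] F [-0.49  0.09  0.73] M [0.004 0.042 0.073] w0.0173 q [2.280e-01 3.570e-01 1.700e-02 1.231e+00 1.000e-03 1.697e+00]
DELTA [-1.9  0.5  0.2] rv [ 0.0001 -0.0012 -0.    ]
turned 3.6123698007699034
```

Emit:
jog_arm([
  {"x":0,"y":0,"z":0.1,"wx":0,"wy":0,"wz":0.1,"gripper":8},
])

```text
clock: 20.6
ee_pos: [0.548, 0.1277, 0.1434]
tcp_rot: [3.141, -0.001, 1.572]
force: [-0.0, 0.4, 0.5]
grip_width: 0.0169
```

```bash
python3 c.py
```

```text
t20.60 pos [0.548  0.1277 0.1434] rot [ 3.1414e+00 -1.3000e-03  1.5724e+00] F [-0.03  0.39  0.54] M [-0.005 -0.007  0.026] w0.0169 q [2.280e-01 3.570e-01 1.700e-02 1.231e+00 1.000e-03 1.797e+00]
DELTA [-1.9  0.5  0.3] rv [ 0.0002 -0.0013 -0.    ]
turned 3.7122695503842182
```

z has stopped sinking at .1434, with side and axial forces near zero. The spindle is probably seated and the ratchet slipping. Turning on without lowering, checking Fz.

Emit:
jog_arm([
  {"x":0,"y":0,"z":0,"wx":0,"wy":0,"wz":0.1,"gripper":8},
  {"x":0,"y":0,"z":0,"wx":0,"wy":0,"wz":0.1,"gripper":8},
])

```text
clock: 20.8
ee_pos: [0.5481, 0.1277, 0.1434]
tcp_rot: [3.141, -0.001, 1.372]
force: [0.8, 0.3, -2.1]
grip_width: 0.0171
```

```bash
python3 c.py
```

```text
t20.80 pos [0.5481 0.1277 0.1434] rot [ 3.1414e+00 -1.4000e-03  1.3725e+00] F [ 0.83  0.26 -2.12] M [-0.067 -0.093  0.067] w0.0171 q [2.280e-01 3.570e-01 1.700e-02 1.231e+00 1.000e-03 1.997e+00]
DELTA [-1.8  0.7  0.6] rv [ 0.0002 -0.0014 -0.    ]
turned 3.912223892131874
```

Emit:
jog_arm([
  {"x":0,"y":0,"z":0,"wx":0,"wy":0,"wz":0.1,"gripper":8},
  {"x":0,"y":0,"z":0,"wx":0,"wy":0,"wz":0.1,"gripper":8},
])

```text
clock: 21.0
ee_pos: [0.5483, 0.1277, 0.1434]
tcp_rot: [3.141, -0.002, 1.172]
force: [1.3, -0.4, -1.4]
grip_width: 0.0168
```

```bash
python3 c.py
```

```text
t21.00 pos [0.5483 0.1277 0.1434] rot [ 3.1413e+00 -1.5000e-03  1.1725e+00] F [ 1.3  -0.44 -1.43] M [-0.03  -0.065  0.066] w0.0168 q [2.280e-01 3.570e-01 1.800e-02 1.230e+00 1.000e-03 2.197e+00]
DELTA [-1.7  0.9  1. ] rv [ 0.0003 -0.0015 -0.    ]
turned 4.112211607571595
```

The cap is no longer sinking and the torque reads about 0.067. Releasing to shed any axial load, to look, and then to regrip for a final clean slip.

Emit:
jog_arm([
  {"x":0,"y":0,"z":0,"wx":0,"wy":0,"wz":0,"gripper":22},
  {"x":0,"y":0,"z":0,"wx":0,"wy":0,"wz":0,"gripper":40},
  {"x":0,"y":0,"z":0,"wx":0,"wy":0,"wz":0,"gripper":40},
])

```text
clock: 21.3
ee_pos: [0.5486, 0.1277, 0.1436]
tcp_rot: [3.141, -0.002, 1.183]
force: [0.6, -0.2, -0.7]
grip_width: 0.0401
```

```bash
python3 c.py; python3 -c "
from h import *
snap('scene','s17')
f=cv2.convertScaleAbs(load('s17')['frame'][245:330,330:390],alpha=1.6)
cv2.imwrite('pics/cs17.png',cv2.resize(f,None,fx=7,fy=7,interpolation=cv2.INTER_CUBIC))
f=cv2.convertScaleAbs(load('scene0')['frame'][245:330,330:390],alpha=1.6)
cv2.imwrite('pics/cs17b.png',cv2.resize(f,None,fx=7,fy=7,interpolation=cv2.INTER_CUBIC))"
```

```text
t21.30 pos [0.5486 0.1277 0.1436] rot [ 3.1409e+00 -1.8000e-03  1.1828e+00] F [ 0.55 -0.18 -0.69] M [-0.029 -0.021 -0.019] w0.0401 q [2.280e-01 3.570e-01 1.800e-02 1.230e+00 1.000e-03 2.187e+00]
DELTA [-1.8  0.7  1.1] rv [ 0.0007 -0.0018 -0.    ]
turned 4.101852218487995
```

View pics/cs17.png

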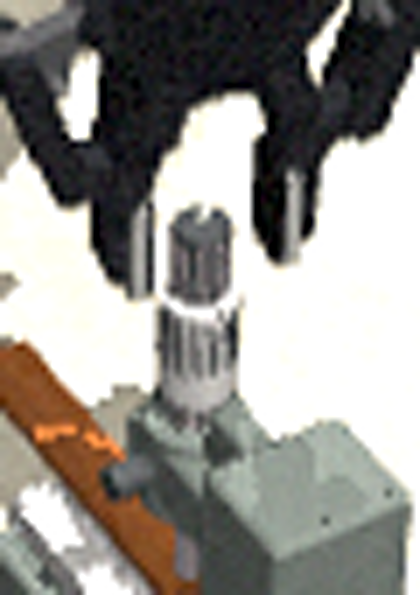

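View pics/cs17b.png

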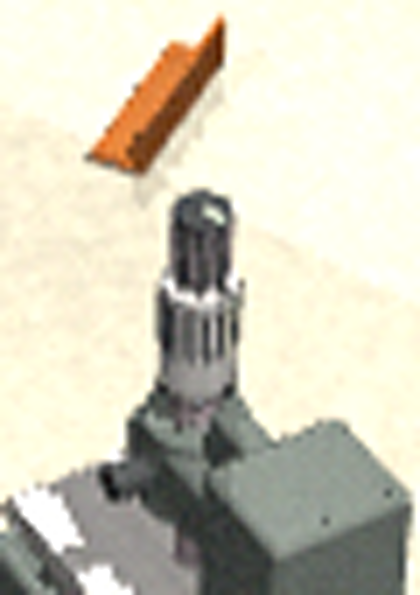

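The cap and spindle have sunk about 2 px, which fits 5.5 mm, and the strip still lies under the spindle. Regripping in place for the last slip.

Emit:
jog_arm([
  {"x":-0.5,"y":0.3,"z":0,"wx":0,"wy":-0.001,"wz":0,"gripper":22},
  {"x":0,"y":0,"z":0,"wx":0,"wy":0,"wz":0,"gripper":20},
  {"x":0,"y":0,"z":0,"wx":0,"wy":0,"wz":0,"gripper":8},
  {"x":0,"y":0,"z":0,"wx":0,"wy":0,"wz":0,"gripper":8},
], squeeze=20)

```text
clock: 21.75
ee_pos: [0.5485, 0.1272, 0.1438]
tcp_rot: [3.141, -0.001, 1.186]
force: [-0.7, 0.6, 1.2]
grip_width: 0.0169
```

```bash
python3 c.py
```

```text
t21.75 pos [0.5485 0.1272 0.1438] rot [ 3.1410e+00 -9.0000e-04  1.1864e+00] F [-0.67  0.58  1.25] M [ 0.097  0.246 -0.07 ] w0.0169 q [0.228 0.357 0.019 1.232 0.    2.183]
DELTA [-1.3  0.5  1.3] rv [ 0.0005 -0.0009 -0.    ]
turned 4.097673282495856
```

Emit:
jog_arm([
  {"x":0,"y":0,"z":0,"wx":0,"wy":0,"wz":0.1,"gripper":8},
  {"x":0,"y":0,"z":0,"wx":0,"wy":0,"wz":0.1,"gripper":8},
])

```text
clock: 21.95
ee_pos: [0.5485, 0.1272, 0.1437]
tcp_rot: [3.141, -0.001, 0.983]
force: [-1.2, 0.3, 0.2]
grip_width: 0.0167
```

```bash
python3 c.py
```

```text
t21.95 pos [0.5485 0.1272 0.1437] rot [ 3.1412e+00 -9.0000e-04  9.8290e-01] F [-1.18  0.31  0.16] M [-0.079  0.013  0.002] w0.0167 q [0.228 0.357 0.019 1.232 0.    2.386]
DELTA [-1.1  0.7  1.6] rv [ 0.0004 -0.0009 -0.    ]
turned 4.30127445413734
```

Emit:
jog_arm([
  {"x":0,"y":0,"z":0,"wx":0,"wy":0,"wz":0.1,"gripper":8},
  {"x":0,"y":0,"z":0,"wx":0,"wy":0,"wz":0.1,"gripper":8},
])

```text
clock: 22.15
ee_pos: [0.5486, 0.1271, 0.1437]
tcp_rot: [3.141, -0.001, 0.775]
force: [0.1, 0.1, 0.5]
grip_width: 0.0172
```

```bash
python3 c.py
```

```text
t22.15 pos [0.5486 0.1271 0.1437] rot [ 3.1412e+00 -1.0000e-03  7.7490e-01] F [0.07 0.06 0.52] M [-0.052  0.003  0.044] w0.0172 q [0.228 0.357 0.019 1.231 0.    2.594]
DELTA [-1.   0.8  1.9] rv [ 0.0004 -0.001  -0.    ]
turned 4.509196459867969
```

Emit:
jog_arm([
  {"x":0,"y":0,"z":0,"wx":0,"wy":0,"wz":0.1,"gripper":8},
  {"x":0,"y":0,"z":0,"wx":0,"wy":0,"wz":0.1,"gripper":8},
])

```text
clock: 22.35
ee_pos: [0.5487, 0.127, 0.1437]
tcp_rot: [3.141, -0.001, 0.567]
force: [-0.1, -1.4, 0.8]
grip_width: 0.017
```

```bash
python3 c.py
```

```text
t22.35 pos [0.5487 0.127  0.1437] rot [ 3.1411e+00 -1.0000e-03  5.6680e-01] F [-0.1  -1.39  0.83] M [-0.136  0.064  0.121] w0.0170 q [ 0.227  0.357  0.019  1.231 -0.     2.802]
DELTA [-0.8  0.9  2.2] rv [ 0.0005 -0.001  -0.    ]
turned 4.7172623177826765
```

No sinking over another 0.62 rad with Fz ≈ 0, so the ratchet is slipping. Releasing and withdrawing upward.

Emit:
jog_arm([
  {"x":0,"y":0,"z":0,"wx":0,"wy":0,"wz":0,"gripper":20},
  {"x":0,"y":0,"z":0,"wx":0,"wy":0,"wz":0,"gripper":40},
  {"x":0,"y":0,"z":0,"wx":0,"wy":0,"wz":0,"gripper":44},
  {"x":0,"y":0,"z":-10,"wx":0,"wy":0,"wz":0,"gripper":44},
  {"x":0,"y":0,"z":-25,"wx":0,"wy":0,"wz":0,"gripper":44},
  {"x":0,"y":0,"z":-30,"wx":0,"wy":0,"wz":0,"gripper":44},
  {"x":0,"y":0,"z":-30,"wx":0,"wy":0,"wz":0,"gripper":44},
])

```text
clock: 23.05
ee_pos: [0.5463, 0.1264, 0.2399]
tcp_rot: [-3.14, 0.005, 0.576]
force: [0.9, -0.1, 0.0]
grip_width: 0.0441
```

```bash
python3 c.py; python3 -c "
from h import *
s=state();go(.47,-.05,.26,s['tcp_rot'][2])
snap('scene','s18')
f=cv2.convertScaleAbs(load('s18')['frame'][250:370,310:400],alpha=1.6)
cv2.imwrite('pics/cs18.png',cv2.resize(f,None,fx=5,fy=5,interpolation=cv2.INTER_CUBIC))"
```

```text
t23.05 pos [0.5463 0.1264 0.2399] rot [-3.1401  0.005   0.5764] F [ 0.95 -0.1   0.  ] M [ 0.077 -0.049 -0.   ] w0.0441 q [ 0.228  0.348  0.247  1.476 -0.     2.793]
DELTA [ 2.1  1.8 98.4] rv [-0.0015  0.005  -0.    ]
turned 4.7077523160613515
t23.05 pos [0.5463 0.1264 0.2399] rot [-3.1401  0.005   0.5764] F [ 0.95 -0.1   0.  ] M [ 0.077 -0.049 -0.   ] w0.0441 q [ 0.228  0.348  0.247  1.476 -0.     2.793]
DELTA [-160.2  106.3  -19.5] rv [-0.0015  0.005  -0.    ]
```

View pics/cs18.png

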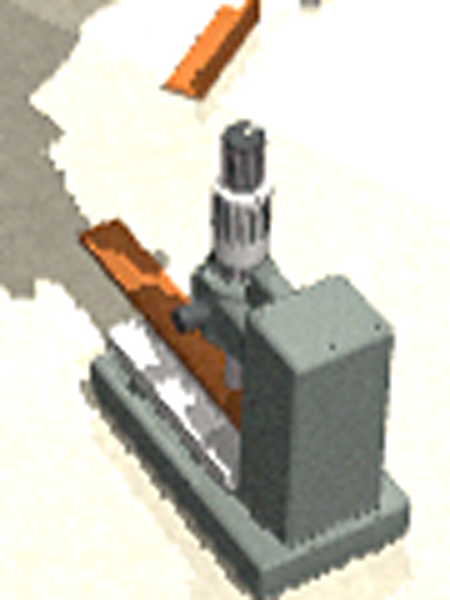

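Emit:
jog_arm([
  {"x":-20,"y":11,"z":0,"wx":0,"wy":0,"wz":0,"gripper":44},
  {"x":-40,"y":22,"z":0,"wx":0,"wy":0,"wz":0,"gripper":44},
  {"x":-40,"y":22,"z":0,"wx":0,"wy":0,"wz":0,"gripper":44},
  {"x":-40,"y":22,"z":0,"wx":0,"wy":0,"wz":0,"gripper":44},
  {"x":-40,"y":22,"z":0,"wx":0,"wy":0,"wz":0,"gripper":44},
  {"x":-40,"y":22,"z":0,"wx":0,"wy":0,"wz":0,"gripper":44},
  {"x":-30,"y":18,"z":0,"wx":0,"wy":0,"wz":0,"gripper":44},
  {"x":0,"y":0,"z":0,"wx":0,"wy":0,"wz":0,"gripper":44},
  {"x":0,"y":0,"z":0,"wx":0,"wy":0,"wz":0,"gripper":44},
])

```text
clock: 24.0
ee_pos: [0.4117, -0.1344, 0.2512]
tcp_rot: [3.134, -0.009, 0.589]
force: [-0.2, 0.0, -0.1]
grip_width: 0.0441
```

```bash
python3 -c "
from h import *
s=state();print(s['ee_pos'],s['joint_pos'],s['force'])
snap('top','t19');snap('scene','s19')
f=cv2.convertScaleAbs(load('t19')['frame'][180:260,220:340],alpha=1.6)
cv2.imwrite('pics/ct19.png',cv2.resize(f,None,fx=6,fy=6,interpolation=cv2.INTER_CUBIC))
f=cv2.convertScaleAbs(load('s19')['frame'][250:330,310:390],alpha=1.6)
cv2.imwrite('pics/cs19.png',cv2.resize(f,None,fx=7,fy=7,interpolation=cv2.INTER_CUBIC))"
```

```text
[ 0.41174664 -0.13444194  0.25119725] [-0.31756545  0.05992268 -0.0827714   1.41664026  0.00244655  2.23519443] [-0.20039478  0.00985456 -0.08174927]
```

View pics/ct19.png

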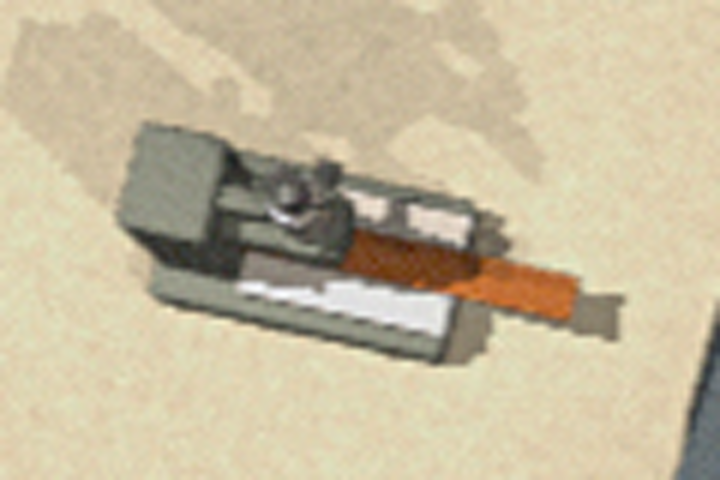

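View pics/cs19.png

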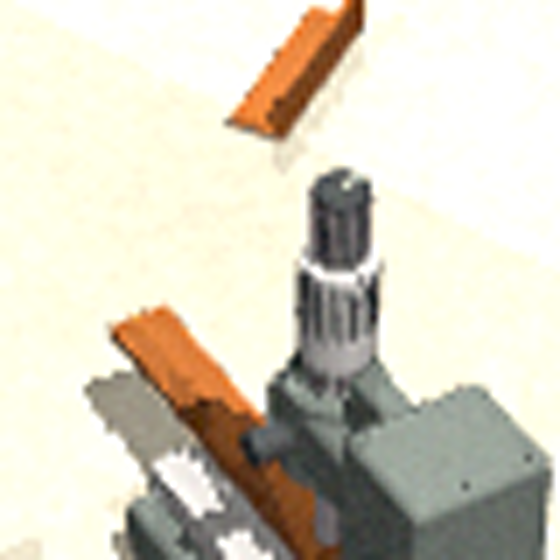

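View pics/s19.png

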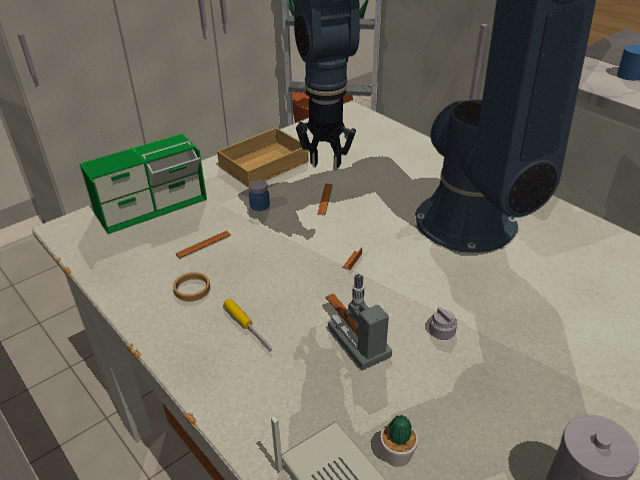

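```bash
python3 -c "
from h import *
T=load('t19')
c,q=np.cos(1.38),np.sin(1.38)
P=[(220+u/6-.4,180+v/6-.4) for u,v in((580,275),(570,320),(357,230),(345,270))]
d=(plane(T,P,.046)[:,:2]-[.5486,.1256])*1000
print(np.c_[d@[c,q],d@[-q,c]].round(1))
"
```

```text
[[-120.4  -11.3]
 [-120.5   10.9]
 [ -11.1   -9.8]
 [  -9.9   10.3]]
```

The strip's outer end is at mic x = -120.4, where fully butted would be -120. It is centred within 0.5 mm and square, and the bystanders haven't moved. Handing in.

```bash
python3 -c "
from h import *
print(state()['force'],state()['qd'].round(3)); print(hand_in())"
```

```text
[-0.93394745 -0.01245477  0.00604566] [ 0.02   0.007 -0.004 -0.004  0.002  0.006]
the job is handed in; nothing more can be done
None
```

The strip is clamped in the micrometer and the job was handed in at about 24 s of the 72 s allowed. I could not measure the clamping force itself: the 11 N is inferred from the ratchet slipping with almost no axial load on the cap.

**What I did:** I took the leftmost of the three matching strips, near (0.505, -0.200), by its outer end. I slid it under the spindle until it met the column, felt as an 11 N reaction, then laid it on the table and let go. I turned the cap about 4.7 rad clockwise in all, lowering the hand as it sank. I released and regripped once to shed any axial load before the final slip.

**Last checks:**
- **Strip position:** the top view puts its outer end at mic x = -120.4 mm (-120 is fully butted). It is centred within 0.5 mm and square to about 0.02 rad.
- **Spindle:** the cap stopped sinking after about 3.5 rad, roughly 5.6 mm down. It stayed there for about 1.2 rad more, with axial force between about -2 and +1 N. I take that as the ratchet slipping on a seated spindle.
- **Surroundings:** the gripper is well clear, and no bystander had visibly moved in the last scene picture.

**What failed or disagreed:**
- The real fingertips sit about 30 mm above the reported TCP. My first grasp closed on air because of this. I found the true height by touching down, which gave a brief 27 N at the fingertips.
- I could not read the slip marks on the cap and thimble at the camera's resolution. The evidence for slipping is the height, force and rough torque readings only.

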